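Clear the broken dish off the slide box and stand the box up on the storage step

ROBOT

A 6-joint arm with a two-finger parallel gripper is mounted at the origin on the work surface. World frame = base frame: x ahead of the robot, y to its left, z up, the work surface at z = 0. Lengths are in m, angles in rad, forces in N, time in s.
With the tool pointing down it reaches from about 0.425 to 0.95 m from the base axis. Payload 3.5 kg.
Tool frame: the origin (TCP) lies midway between the tips of the shut fingers; the grasp point (between the pads) lies 19 mm behind it; x points along the fingers, z is the direction in which the jaws open and shut, and the axes are right-handed (so a half turn about x gives the same grasp; the last joint's range is limited). The gripper opens to 85 mm and grips with 20 to 120 N. Pads are 22 mm wide; open, the fingers measure 114 mm over their backs; the gripper's body (76 mm by 85 mm) begins 54 mm behind the grasp point. The pads swing forward as they close: fully open they stand 13 mm farther back than shut.
Start: joints at [-1.408, 0.286, 1.577, -0, 1.279, -0.15], TCP at [0.208, -0.642, 0.231] pointing down, gripper open.
Joint ranges: [-2.77, 2.77], [-0.9, 2.22], [0.21, 2.48], [-1.53, 4.67], [0.24, 2.81], [-2.84, 2.84]. Speed limits (rad/s): [2.79, 2.79, 3.14, 3.14, 3.14, 3.14].

INTERFACE

Orientations are given as a rotation vector (axis times angle).
In Python, from plant import ctrl, imaging gives the robot as it stands.
- The arm moves only by the tool move_arm, never from a script. Its argument "commands" is a list of rows, each an object with "xyz": the shift along the tool's x, y, z in mm, a list of three; "angular": the turn, a rotation vector about the tool's x, y, z in degrees, a list of three; "claw": the finger opening in mm, from 0 to 85.4. A call has exactly 8 rows; each row shifts and turns the commanded pose from where the row before left it, along the tool's axes as they then stand; what a row does not reach is not made up. A row lasts 1/10 s, in which the tool goes at most 50 mm and 8.59 degrees, less where a joint would pass 70% of its speed; a pose out of reach is approached as far as the arm can. A call with a gripper value outside its range is refused whole. The fingers move at their own pace and stop on an object; the grip force is fixed at half the most. Time passes only in rows, so rows that do not move let the fingers close, or fill a call up. It gives the time, the measured TCP pose, the force and the opening at its end, in the units of the state.
- ctrl.read_state(): the state, without advancing time (a new reading comes with each control period).
- imaging.grab_frame(name): name is "scene" or "top"; returns a dict with "frame" (384x512x3 uint8, blue, green, red), "mtx" (3x3 intrinsics, pixels), "k1" (the pictures are not rectified: a ray, as slopes to the right and down, at radius r is drawn at 1 + k1 r^2 times it, then the intrinsics apply), "origin" and "attitude" of the camera in the world. Camera axes: x right, y up, looking along -z (the intrinsics and any distortion apply to the point x, -y, -z); pixel columns grow to the right and rows downward; lengths in m; the calibration is good to about 2 mm. A picture is of the moment at which its call begins. There is no depth.
- ctrl.finish_job(): hands the job in, once; it reports no verdict.
The state is a dict: "clock": time; "joints": joint angles; "qd": joint speeds; "joint_efforts": joint torques, N m; "position": TCP position; "ee_rot": TCP orientation; "contact_force": force on the tool from outside, world axes, zero at the start; "moment": the same for the moment, N m; "grip_width": opening from 0.0 (shut) to 1.0 (fully open).
Only numpy, scipy, OpenCV 4.12 (cv2) and the standard library are available. Lean on these libraries where they do the work, as an engineer would, in place of code of your own. Each camera call takes 0.05 s, during which the arm holds its last target.

TASK

A small dish has broken over the slide box that lies flat on the storage step. While the box still lies flat, take the scraper block and wipe all three shards off its lid into the sweepings tray, never touching the sharp pieces with the gripper; the scraper goes back on the bench. Tip the slide box up so that it stands upright on a long thin edge on the step, square against the back rail, and do not knock over the stored box, the flasks, the beaker or the wash bottle.

Things in the scene. Friction and masses are not known exactly. Their poses are not given: they have to be found in the camera images.
- step: Fixed low storage step, deck 128 mm deep (x, towards the rail) by 320 mm long (y, towards the tray), top 45 mm above the bench. Origin: on the bench, half-way along, 50 mm behind the front edge (front edge at x = -50 mm), z up; left end at y = +160 mm. A steel rail 10 mm thick, standing 30 mm above the deck, runs the whole length, its front face at x = +68 mm. A tray adjoins the left end.
- rail_foot (a point): Point on the step where the rail's front face meets the deck top, half-way along the rail (step x = 68, y = 0, z = 45 mm).
- tray (a point): Centre of the sweepings tray's floor. The tray measures 180 mm (step x) by 140 mm (step y), floor 4 mm above the bench, walls 4 mm thick and 22 mm high; the side against the step is partly open. Axes as the step.
- box_center (a point): Centre of the flat closed slide box, grey plastic, 120 (x) by 160 (y) by 28 mm (z), 0.3 to 0.65 kg. Starts flat on the deck, far long edge 36 to 46 mm from the rail, near (-x) long edge 38 to 48 mm out past the deck's front, 45 mm free below, left end a little over the tray. Stored, its x is vertical, its former lid faces the rail. Topples if pushed high up when upright.
- shard0_c (a point): Middle of a white porcelain shard about 24 by 18 by 9 mm, 12 g, lying on the box's lid (starts within 30 mm of the lid's middle line in the box's x).
- shard1_c (a point): Middle of another such shard, on the lid, nearer the tray than shard 0.
- shard2_c (a point): Middle of a third such shard, on the lid, nearest the tray.
- scraper_grip (a point): Grip centre of a wooden scraper block standing on its blade in front of the step, left or right. Blade 90 (its x) by 22 (y) by 30 mm high; above it the grip, 50 (x) by 22 (y) by 42 mm high; 71 mm tall in all, 0.13 kg. The point is 50 mm above the blade's lower edge, z up. Grasp across the 22 mm (along its y).
- stored_box: Smaller slide box already stored upright against the rail towards the right end of the deck (90 mm along the rail, 26 mm thick, 95 mm high, its top 140 mm above the bench). Origin: in the middle of the large face that looks away from the rail; its x axis is vertical. Leave it standing.
- flask_a: Conical glass flask 102 mm high, 72 mm wide, on the bench beyond the step; origin at the centre of its foot, z up. Leave it standing.
- flask_b: Conical glass flask 117 mm high, 83 mm wide, on the bench to the right of the step; origin at the centre of its foot, z up. Leave it standing.
- beaker: Glass beaker 70 mm wide and 85 mm high on the bench beyond the step; origin at the centre of its foot, z up. Leave it standing.
- wash_bottle: White plastic wash bottle 60 mm wide and 150 mm high on the bench to the left of the tray; origin at the centre of its foot, z up. Leave it standing.

How it is judged:
By the outcome, as a careful person would: the job done as asked, in the order asked, and still so for the second after the job is handed in, with the robot touching nothing.
It also fails if it takes over 72 s, if anything falls off the work surface, if the arm or the gripper's body presses on something with over 40 N, if the wrist force passes 120 N, or if a joint passes its speed limit or range.

## Working session

There is one attempt and no reset: what is moved stays moved. The work goes in short steps, Python scripts to look and compute and a tool call to move; the robot and the scene stay as the last step left them, time stands still between calls to the robot, and variables do not carry over. Pictures are saved under pics/ and viewed, and the job is handed in when it is done.

Besides the shell and the picture viewer there is one more tool, called after "Request:" in YAML: its name, and indented under it one key for each argument. move_arm: Moves the arm, as the interface text tells. Its arguments: {"type":"object","properties":{"commands":{"type":"array"}},"required":["commands"]}

```bash
ls; mkdir -p pics
python3 - <<'E'
from plant import ctrl, imaging
import cv2
print(ctrl.read_state())
for n in ("scene","top"):
    f=imaging.grab_frame(n); cv2.imwrite(f"pics/{n}0.png",f["frame"])
    print(n,f["mtx"],f["k1"],f["origin"],f["attitude"])
E
```

```text
pics
{'clock': 0.0, 'joints': array([-1.40799336e+00,  2.87185503e-01,  1.57819356e+00,  1.47148317e-06,
        1.27861272e+00, -1.49996874e-01]), 'qd': array([-0.00109952,  0.00091436,  0.00152834,  0.00224093,  0.00032198,
        0.00077055]), 'joint_efforts': array([-1.70406012e-03, -4.05988204e+01, -2.92626840e+01, -1.69012660e-04,
        5.81251545e-03,  1.64331865e-06]), 'position': array([ 0.20763469, -0.64157026,  0.22992499]), 'ee_rot': array([ 0.97739977,  1.34284623, -0.97460192]), 'contact_force': array([0.41363977, 0.55333075, 0.47249744]), 'moment': array([-0.03694554, -0.00729271,  0.04858149]), 'grip_width': 1.001851867137811}
scene [[408.85505874   0.         260.27161824]
 [  0.         408.85505874 194.10088276]
 [  0.           0.           1.        ]] -0.11933482469590445 [1.11437088 0.1122935  0.94560535] [0.38702424 0.49813308 1.80425443]
top [[494.91284787   0.         249.58522073]
 [  0.         494.91284787 194.03416263]
 [  0.           0.           1.        ]] -0.018234109342897056 [ 0.35314088 -0.0120428   1.26530515] [ 0.17833702 -0.17227822 -1.54915229]
```

View pics/scene0.png

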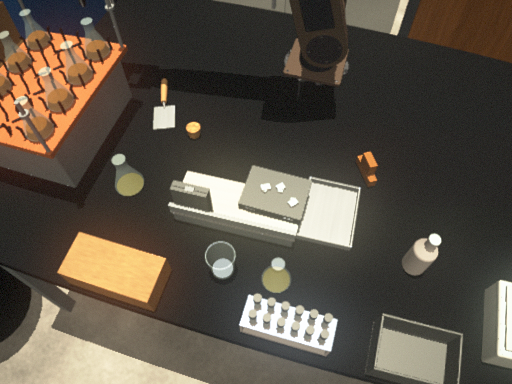

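View pics/top0.png

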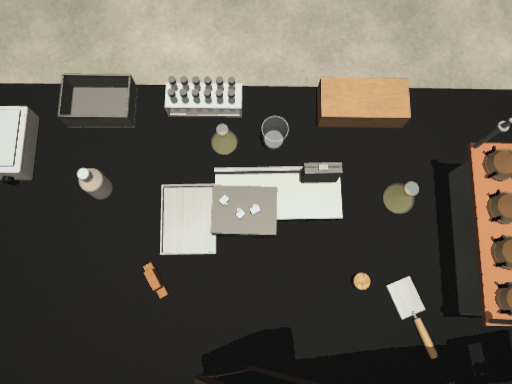

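The top view shows the tray at about (188,220), the box at (244,210) with three shards on it, the stored box at (322,172), the rail at row ~169, and the scraper (orange) at (155,280), front-left. Next I'll build helpers and zoom in.

```bash
cat > h.py <<'E'
import numpy as np, cv2
from scipy.spatial.transform import Rotation as R
from plant import ctrl, imaging
def grab(n,save=None):
    f=imaging.grab_frame(n)
    if save: cv2.imwrite("pics/"+save,f["frame"])
    return f
def rays(f,px):
    px=np.atleast_2d(np.array(px,float)); K=f["mtx"]
    d=(px-[K[0,2],K[1,2]])/[K[0,0],K[1,1]]
    u=d.copy()
    for _ in range(30): u=d/(1+f["k1"]*(u**2).sum(1,keepdims=True))
    v=np.c_[u[:,0],-u[:,1],-np.ones(len(u))]
    return R.from_rotvec(f["attitude"]).apply(v)
def onz(f,px,z):
    v=rays(f,px); o=np.array(f["origin"]); t=(z-o[2])/v[:,2]
    return o+v*t[:,None]
def proj(f,P):
    P=np.atleast_2d(P); c=R.from_rotvec(f["attitude"]).inv().apply(P-np.array(f["origin"]))
    u=np.c_[c[:,0],-c[:,1]]/(-c[:,2:3]); u=u*(1+f["k1"]*(u**2).sum(1,keepdims=True))
    K=f["mtx"]; return u*[K[0,0],K[1,1]]+[K[0,2],K[1,2]]
def crop(f,x0,y0,x1,y1,s,name):
    cv2.imwrite("pics/"+name,cv2.resize(f["frame"][y0:y1,x0:x1],None,fx=s,fy=s,interpolation=cv2.INTER_CUBIC))
E
python3 - <<'E'
from h import *
f=grab("top"); crop(f,140,150,350,310,3.8,"t1.png")
f=grab("scene"); crop(f,160,140,390,260,3.4,"s1.png")
E
```

```text
(no output)
```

View pics/t1.png

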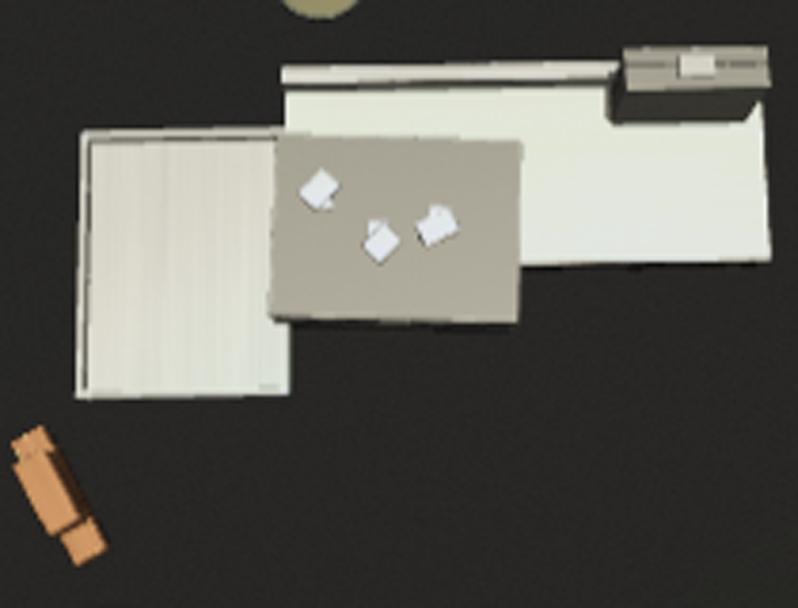

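View pics/s1.png

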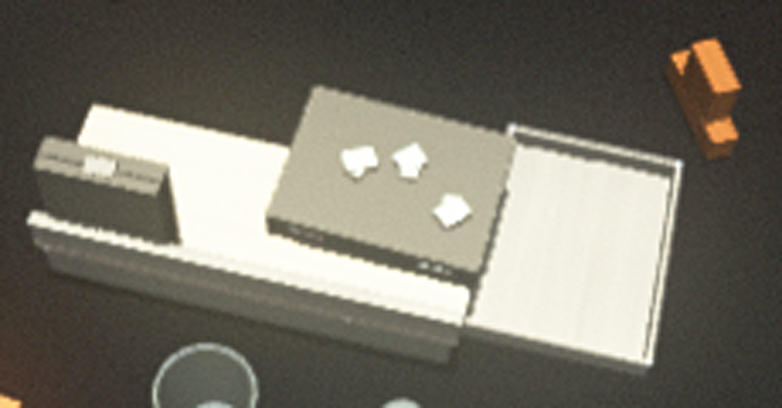

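The crops show the lid corners, the rail top, the scraper grip and three shards clearly. Converting these to world coordinates.

```bash
cat > m1.py <<'E'
from h import *
T=grab("top"); S=grab("scene")
ct=lambda p:(np.array(p,float)+.5)/3.8-.5+[140,150]
cs=lambda p:(np.array(p,float)+.5)/3.4-.5+[160,140]
np.set_printoptions(precision=4,suppress=True)
print("lid top",onz(T,ct([(275,135),(522,141),(518,322),(270,318)]),.073))
print("lid scene (FR? )",onz(S,cs([(318,87),(517,135),(478,270),(268,215)]),.073))
print("rail top front top-view",onz(T,ct([(285,84),(608,80)]),.075))
print("rail back",onz(T,ct([(282,66),(620,62)]),.075))
print("deck front right, front at box",onz(T,ct([(770,260),(522,264)]),.045))
print("scene rail top front l,r", onz(S,cs([(35,213),(468,290)]),.075))
print("scene deck front right",onz(S,cs([(93,104)]),.045))
print("stored top",onz(T,ct([(623,48),(768,46),(770,88),(624,90)]),.140))
print("tray corners",onz(T,ct([(80,130),(76,397),(290,395)]),.022))
# scraper orange, shards
for n,f in (("T",T),("S",S)):
    im=f["frame"]; hsv=cv2.cvtColor(im,cv2.COLOR_BGR2HSV)
    m=cv2.inRange(hsv,(3,110,60),(20,255,255))
    k,l,st,c=cv2.connectedComponentsWithStats(m)
    for i in range(1,k):
        if 60<st[i,4]<1500: print(n,"orange",c[i],st[i,4])
print("grip top T",onz(T,ct([(15,465),(42,447),(80,520),(52,535)]),.071))
print("blade top T",onz(T,ct([(12,440),(40,426),(107,548),(78,565)]),.030))
print("grip top S",onz(S,cs([(691,48),(716,40),(741,85),(716,95)]),.071))
print("shards T",onz(T,ct([(320,189),(381,242),(437,226)]),.081))
print("shards S",onz(S,cs([(360,161),(410,160),(452,210)]),.080))
E
python3 m1.py
```

```text
lid top [[ 0.6457  0.0882  0.073 ]
 [ 0.6439 -0.0731  0.073 ]
 [ 0.525  -0.0708  0.073 ]
 [ 0.5253  0.0876  0.073 ]]
lid scene (FR? ) [[ 0.5239 -0.0703  0.073 ]
 [ 0.5233  0.0861  0.073 ]
 [ 0.6435  0.0843  0.073 ]
 [ 0.6429 -0.0723  0.073 ]]
rail top front top-view [[ 0.6797  0.0826  0.075 ]
 [ 0.6854 -0.1293  0.075 ]]
rail back [[ 0.6919  0.0849  0.075 ]
 [ 0.6978 -0.1373  0.075 ]]
deck front right, front at box [[ 0.5725 -0.238   0.045 ]
 [ 0.5675 -0.0747  0.045 ]]
scene rail top front l,r [[ 0.6907 -0.2349  0.075 ]
 [ 0.662   0.0812  0.075 ]]
scene deck front right [[ 0.5709 -0.2414  0.045 ]]
stored top [[ 0.6881 -0.1324  0.14  ]
 [ 0.6907 -0.2228  0.14  ]
 [ 0.6636 -0.2233  0.14  ]
 [ 0.661  -0.1327  0.14  ]]
tray corners [[0.6598 0.2256 0.022 ]
 [0.4781 0.2184 0.022 ]
 [0.4816 0.077  0.022 ]]
T orange [357.136  119.5643] 941
T orange [502.916  161.7832] 369
T orange [505.244  205.1753] 291
T orange [507.2041 250.3827] 196
T orange [154.2612 280.5448] 402
T orange [509.043  297.6129] 93
T orange [428.1419 346.4122] 148
S orange [163.6741  89.2519] 135
S orange [193.1733 130.1467] 150
S orange [367.5492 166.9705] 508
grip top T [[0.4299 0.2455 0.071 ]
 [0.4414 0.2291 0.071 ]
 [0.3964 0.2027 0.071 ]
 [0.3869 0.2197 0.071 ]]
blade top T [[0.4487 0.2573 0.03  ]
 [0.458  0.2395 0.03  ]
 [0.3804 0.1916 0.03  ]
 [0.3694 0.2098 0.03  ]]
grip top S [[0.4012 0.2014 0.071 ]
 [0.3872 0.2196 0.071 ]
 [0.4255 0.2449 0.071 ]
 [0.4408 0.2271 0.071 ]]
shards T [[ 0.6083  0.0574  0.081 ]
 [ 0.5741  0.0174  0.081 ]
 [ 0.5851 -0.0183  0.081 ]]
shards S [[ 0.5836 -0.02    0.08  ]
 [ 0.5723  0.0151  0.08  ]
 [ 0.6049  0.0551  0.08  ]]
```

```bash
cat >> h.py <<'E'
np.set_printoptions(precision=4,suppress=True)
import json
def st(log=True):
    s=ctrl.read_state()
    if log: open("log.txt","a").write(json.dumps([list(map(float,s["joints"])),list(map(float,s["position"])),list(map(float,s["ee_rot"]))])+"\n")
    return s
def rel(p,Rt,s=None):
    "needed shift in current tool axes (mm) and rotvec (deg) to reach p,Rt"
    s=s or st(); Rc=R.from_rotvec(s["ee_rot"])
    return Rc.inv().apply(np.array(p)-s["position"])*1000, np.degrees((Rc.inv()*Rt).as_rotvec())
def down(jaw):  # tool x down, jaw (z) axis at world yaw angle jaw (deg)
    a=np.radians(jaw); x=np.array([0,0,-1.]); z=np.array([np.cos(a),np.sin(a),0]); y=np.cross(z,x)
    return R.from_matrix(np.c_[x,y,z])
E
python3 - <<'E'
from h import *
s=st(); M=R.from_rotvec(s["ee_rot"]).as_matrix(); print(M)
print("jaw yaw",np.degrees(np.arctan2(M[1,2],M[0,2])))
for p,j in [((.50,-.2,.23),-59),((.50,-.2,.23),121),((.414,.224,.12),-59),((.414,.224,.12),121)]: print(p,j,rel(p,down(j),s))
E
```

```text
[[-0.0001  0.9515  0.3077]
 [ 0.0008  0.3077 -0.9515]
 [-1.      0.0001 -0.0009]]
jaw yaw -72.07773482409394
(0.5, -0.2, 0.23) -59 (array([   1.1518,  414.1235, -330.5999]), array([-13.0777,  -0.0478,  -0.0124]))
(0.5, -0.2, 0.23) 121 (array([   1.1518,  414.1235, -330.5999]), array([166.9222,  -0.0182,   0.0699]))
(0.414, 0.224, 0.12) -59 (array([ 111.5236,  462.7594, -760.396 ]), array([-13.0777,  -0.0478,  -0.0124]))
(0.414, 0.224, 0.12) 121 (array([ 111.5236,  462.7594, -760.396 ]), array([166.9222,  -0.0182,   0.0699]))
```

Request:
move_arm:
  commands:
    - {"xyz":[0,37.6,-30],"angular":[0,0,0],"claw":85}
    - {"xyz":[0,37.6,-30],"angular":[0,0,0],"claw":85}
    - {"xyz":[0,37.6,-30],"angular":[0,0,0],"claw":85}
    - {"xyz":[0,37.6,-30],"angular":[0,0,0],"claw":85}
    - {"xyz":[0,37.6,-30],"angular":[0,0,0],"claw":85}
    - {"xyz":[0,37.6,-30],"angular":[0,0,0],"claw":85}
    - {"xyz":[0,37.6,-30],"angular":[0,0,0],"claw":85}
    - {"xyz":[0,37.6,-30],"angular":[0,0,0],"claw":85}

```text
clock: 1.1
position: [0.4208, -0.3196, 0.2316]
ee_rot: [0.976, 1.34, -0.976]
contact_force: [0.7, 0.6, -0.4]
grip_width: 0.995
```

Run:
```python
from h import *
s=st(); print(s["clock"],s["joints"],s["position"],rel((.50,-.2,.23),down(-59),s))
```

```text
1.1 [-0.8416 -0.0396  1.9349  0.0001  1.2455  0.4166] [ 0.4208 -0.3196  0.2316] (array([  1.5839, 112.0855, -89.4315]), array([-13.0956,   0.0397,  -0.0191]))
```

Request:
move_arm:
  commands:
    - {"xyz":[0,37.6,-30],"angular":[0,0,0],"claw":85}
    - {"xyz":[0,37.6,-30],"angular":[0,0,0],"claw":85}
    - {"xyz":[0,37.6,-30],"angular":[0,0,0],"claw":85}
    - {"xyz":[0,0,0],"angular":[-6.5,0,0],"claw":85}
    - {"xyz":[0,0,0],"angular":[-6.5,0,0],"claw":85}
    - {"xyz":[0,16.1,-45.3],"angular":[0,0,0],"claw":85}
    - {"xyz":[0,16.1,-45.3],"angular":[0,0,0],"claw":85}
    - {"xyz":[0,16.1,-45.3],"angular":[0,0,0],"claw":85}

```text
clock: 1.9
position: [0.4708, -0.0583, 0.2313]
ee_rot: [0.804, 1.417, -0.804]
contact_force: [0.1, 0.1, -0.5]
grip_width: 0.992
```

Run:
```python
from h import *
s=st(); print(s["clock"],s["joints"],s["position"],rel((.414,.224,.12),down(-59),s))
```

```text
1.9 [-0.3376 -0.1694  2.0541  0.0003  1.2568  0.6947] [ 0.4708 -0.0583  0.2313] (array([ 111.363 ,   95.9327, -271.4737]), array([-0.1557, -0.0016, -0.0186]))
```

Request:
move_arm:
  commands:
    - {"xyz":[0,16.1,-45.3],"angular":[0,0,0],"claw":85}
    - {"xyz":[0,16.1,-45.3],"angular":[0,0,0],"claw":85}
    - {"xyz":[0,16.1,-45.3],"angular":[0,0,0],"claw":85}
    - {"xyz":[0,16.1,-45.3],"angular":[0,0,0],"claw":85}
    - {"xyz":[30,16.1,-45.3],"angular":[0,0,0],"claw":85}
    - {"xyz":[35,16.1,-45.3],"angular":[0,0,0],"claw":85}
    - {"xyz":[40,0,0],"angular":[0,0,0],"claw":85}
    - {"xyz":[0,0,0],"angular":[0,0,0],"claw":85}

```text
clock: 2.7
position: [0.4124, 0.2102, 0.1301]
ee_rot: [0.795, 1.427, -0.809]
contact_force: [-0.7, -0.5, -0.4]
grip_width: 0.995
```

Run:
```python
from h import *
s=st(); print(s["clock"],s["joints"],s["position"],rel((.414,.224,.033),down(-59),s))
T=grab("top"); crop(T,100,180,300,330,4,"t2.png")
S=grab("scene"); crop(S,280,90,430,210,4,"s2.png")
```

```text
2.7 [ 0.2517 -0.0714  2.1631 -0.0002  1.0618  1.2801] [0.4124 0.2102 0.1301] (array([ 97.0215,   9.6172, -10.6968]), array([ 0.083 , -0.1866,  0.6571]))
```

View pics/s2.png

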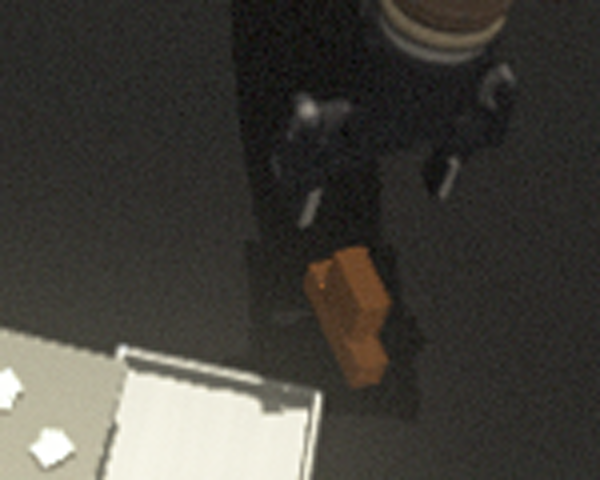

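Run:
```python
from h import *
s=st(); print(s["clock"],s["joints"],s["position"],rel((.414,.224,.033),down(-59),s))
```

```text
2.8 [ 0.2488 -0.0759  2.1562 -0.0002  1.0628  1.28  ] [0.4169 0.21   0.1355] (array([102.4805,   4.8712, -13.4594]), array([-0.0763, -0.0173,  0.0864]))
```

The scene view shows the fingers straddling over the scraper, jaw axis across the 22 mm. Aligning and descending, then closing.

Request:
move_arm:
  commands:
    - {"xyz":[0,5,-13.5],"angular":[0,0,0],"claw":85}
    - {"xyz":[25,0,0],"angular":[0,0,0],"claw":85}
    - {"xyz":[30,0,0],"angular":[0,0,0],"claw":85}
    - {"xyz":[25,0,0],"angular":[0,0,0],"claw":85}
    - {"xyz":[15,0,0],"angular":[0,0,0],"claw":85}
    - {"xyz":[7,0,0],"angular":[0,0,0],"claw":85}
    - {"xyz":[0,0,0],"angular":[0,0,0],"claw":85}
    - {"xyz":[0,0,0],"angular":[0,0,0],"claw":85}

```text
clock: 3.6
position: [0.4163, 0.2244, 0.0353]
ee_rot: [0.806, 1.415, -0.802]
contact_force: [0.0, -1.2, 0.3]
grip_width: 0.996
```

Run:
```python
from h import *
s=st(); print(s["clock"],s["joints"],s["position"],rel((.414,.224,.033),down(-59),s))
T=grab("top","t3.png"); 
S=grab("scene"); crop(S,280,90,430,210,4,"s3.png")
```

```text
3.6 [ 0.2794  0.1072  2.1912 -0.      0.8397  1.3114] [0.4163 0.2244 0.0353] (array([ 2.2937, -2.2112, -0.8494]), array([-0.1303,  0.0512, -0.1908]))
```

View pics/s3.png

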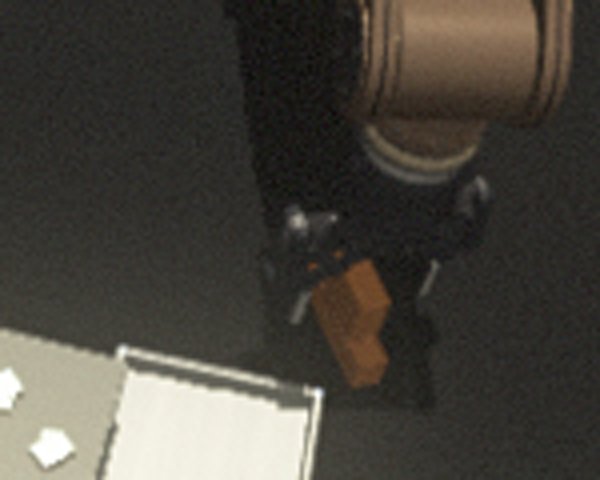

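Request:
move_arm:
  commands:
    - {"xyz":[1.5,-2,-0.5],"angular":[0,0,0],"claw":85}
    - {"xyz":[0,0,0],"angular":[0,0,0],"claw":10}
    - {"xyz":[0,0,0],"angular":[0,0,0],"claw":10}
    - {"xyz":[0,0,0],"angular":[0,0,0],"claw":10}
    - {"xyz":[0,0,0],"angular":[0,0,0],"claw":10}
    - {"xyz":[0,0,0],"angular":[0,0,0],"claw":10}
    - {"xyz":[0,0,0],"angular":[0,0,0],"claw":10}
    - {"xyz":[0,0,0],"angular":[0,0,0],"claw":10}

```text
clock: 4.5
position: [0.4125, 0.2238, 0.0319]
ee_rot: [0.803, 1.417, -0.803]
contact_force: [-0.3, 0.3, 0.5]
grip_width: 0.25
```

Run:
```python
from h import *
s=st(); print(s["clock"],s["joints"],s["position"],s["grip_width"],s["contact_force"])
print(rel((.59,-.055,.20),down(-90),s))
L=[json.loads(l) for l in open("log.txt")]
# fit kinematics: unknown h-L, a2,a3,wr
from scipy.optimize import least_squares
Q=np.array([l[0] for l in L]);P=np.array([l[1] for l in L]);V=[l[2] for l in L]
def fk(q,p):
    a2,a3,h,d,L,w=p
    r=a2*np.sin(q[1])+a3*np.sin(q[1]+q[2])+w*np.cos(q[1]+q[2]); z=h+a2*np.cos(q[1])+a3*np.cos(q[1]+q[2])-w*np.sin(q[1]+q[2])
    ph=q[1]+q[2]+q[4]; r+=L*np.sin(ph); z+=L*np.cos(ph)
    return np.array([r*np.cos(q[0])-d*np.sin(q[0]),r*np.sin(q[0])+d*np.cos(q[0]),z])
res=least_squares(lambda p:np.r_[np.array([fk(q,p) for q in Q])-P].ravel(),[.4,.4,.3,.1,.2,0])
print(res.x,res.cost,np.abs(res.fun).max(), np.linalg.svd(res.jac)[1])
```

```text
4.5 [0.2804 0.1079 2.1985 0.0001 0.8351 1.3114] [0.4125 0.2238 0.0319] 0.2503093498079544 [-0.293   0.3199  0.5407]
(array([-168.089 ,    8.9948,  330.3692]), array([30.922 , -0.0058,  0.0016]))
[0.443  0.5725 0.2403 0.1009 0.2493 0.0206] 4.2535871944688454e-09 5.748108012368358e-05 [5.2673 2.646  2.6458 0.4002 0.3066 0.0081]
```

Request:
move_arm:
  commands:
    - {"xyz":[-42,0,0],"angular":[0,0,0],"claw":10}
    - {"xyz":[-42,0,0],"angular":[7.7,0,0],"claw":10}
    - {"xyz":[-42,0,0],"angular":[7.7,0,0],"claw":10}
    - {"xyz":[-42,0,0],"angular":[7.7,0,0],"claw":10}
    - {"xyz":[0,0,0],"angular":[7.8,0,0],"claw":10}
    - {"xyz":[0,25.4,39.8],"angular":[0,0,0],"claw":10}
    - {"xyz":[0,25.4,39.8],"angular":[0,0,0],"claw":10}
    - {"xyz":[0,25.4,39.8],"angular":[0,0,0],"claw":10}

```text
clock: 5.3
position: [0.489, 0.1033, 0.1997]
ee_rot: [1.208, 1.21, -1.208]
contact_force: [0.3, 0.3, -1.2]
grip_width: 0.246
```

Request:
move_arm:
  commands:
    - {"xyz":[0,25.4,39.8],"angular":[0,0,0],"claw":10}
    - {"xyz":[0,25.4,39.8],"angular":[0,0,0],"claw":10}
    - {"xyz":[0,25.4,39.8],"angular":[0,0,0],"claw":10}
    - {"xyz":[0,25.4,39.8],"angular":[0,0,0],"claw":10}
    - {"xyz":[0,0,0],"angular":[0,0,0],"claw":10}
    - {"xyz":[0,0,0],"angular":[0,0,0],"claw":10}
    - {"xyz":[0,0,0],"angular":[0,0,0],"claw":10}
    - {"xyz":[0,0,0],"angular":[0,0,0],"claw":10}

```text
clock: 6.1
position: [0.5897, -0.0534, 0.1997]
ee_rot: [1.208, 1.211, -1.208]
contact_force: [0.4, -0.0, -1.7]
grip_width: 0.251
```

Run:
```python
from h import *
s=st(); print(s["clock"],s["joints"],s["position"],s["grip_width"],s["contact_force"])
print(rel((.59,-.055,.106),down(-90),s))
S=grab("scene","s4.png");T=grab("top","t4.png")
```

```text
6.1 [-0.2616  0.1339  1.8148  0.0002  1.1937  1.3071] [ 0.5897 -0.0534  0.1997] 0.25097470822703155 [ 0.4086 -0.0114 -1.726 ]
(array([93.6544,  0.398 ,  1.6463]), array([ 0.1157, -0.0208,  0.0443]))
```

View pics/s4.png

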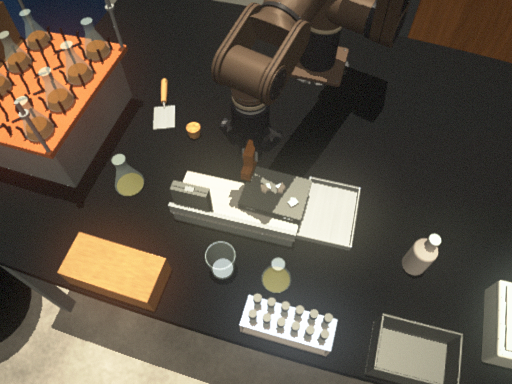

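View pics/t4.png

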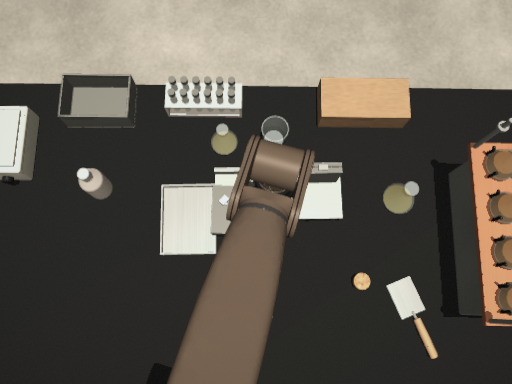

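Scraper is held above the lid's right end, shards ahead of it. Descending to about 1 mm above the lid.

Request:
move_arm:
  commands:
    - {"xyz":[20,0.4,2],"angular":[0,0,0],"claw":10}
    - {"xyz":[25,0,1],"angular":[0,0,0],"claw":10}
    - {"xyz":[25,0,0],"angular":[0,0,0],"claw":10}
    - {"xyz":[15,0,0],"angular":[0,0,0],"claw":10}
    - {"xyz":[6,0,0],"angular":[0,0,0],"claw":10}
    - {"xyz":[2,0,0],"angular":[0,0,0],"claw":10}
    - {"xyz":[0,0,0],"angular":[0,0,0],"claw":10}
    - {"xyz":[0,0,0],"angular":[0,0,0],"claw":10}

```text
clock: 7.0
position: [0.5918, -0.058, 0.1084]
ee_rot: [1.21, 1.207, -1.207]
contact_force: [-0.2, 0.0, -0.7]
grip_width: 0.251
```

Run:
```python
from h import *
s=st(); print(s["clock"],s["joints"],s["position"],s["grip_width"],s["contact_force"])
print(rel((.59,-.055,.106),down(-90),s))
S=grab("scene");crop(S,200,120,380,250,4,"s5.png")
s=st(); print(s["position"],s["contact_force"])
```

```text
7.0 [-0.2682  0.2403  1.8722  0.      1.0265  1.3022] [ 0.5918 -0.058   0.1084] 0.2507266364731399 [-0.1935  0.0407 -0.7062]
(array([ 2.396 , -1.7762, -2.9588]), array([ 0.0261,  0.0367, -0.1419]))
[ 0.5917 -0.058   0.1084] [ 0.2168 -0.718  -1.0966]
```

View pics/s5.png

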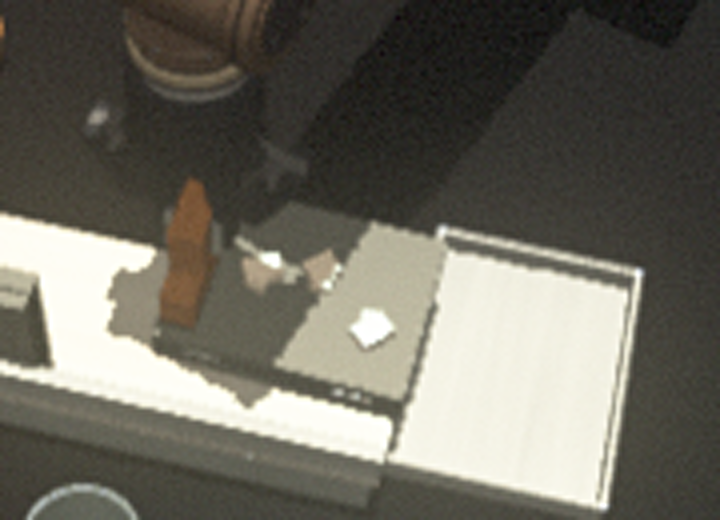

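The scraper stands just above the lid at the right end with all three shards on its tray side. Sweeping.

Request:
move_arm:
  commands:
    - {"xyz":[2,-1,0],"angular":[0,0,0],"claw":10}
    - {"xyz":[0,0,-6],"angular":[0,0,0],"claw":10}
    - {"xyz":[0,0,-8],"angular":[0,0,0],"claw":10}
    - {"xyz":[0,0,-8],"angular":[0,0,0],"claw":10}
    - {"xyz":[0,0,-8],"angular":[0,0,0],"claw":10}
    - {"xyz":[0,0,-8],"angular":[0,0,0],"claw":10}
    - {"xyz":[0,0,-8],"angular":[0,0,0],"claw":10}
    - {"xyz":[0,0,-8],"angular":[0,0,0],"claw":10}

```text
clock: 7.85
position: [0.5898, -0.003, 0.105]
ee_rot: [1.209, 1.209, -1.209]
contact_force: [-0.1, -0.1, -0.8]
grip_width: 0.251
```

Run:
```python
from h import *
S=grab("scene");crop(S,200,120,380,250,4,"s6.png")
s=st(); print(s["position"],s["contact_force"])
```

```text
[ 0.5898 -0.002   0.105 ] [ 0.0683  0.9344 -1.6599]
```

View pics/s6.png

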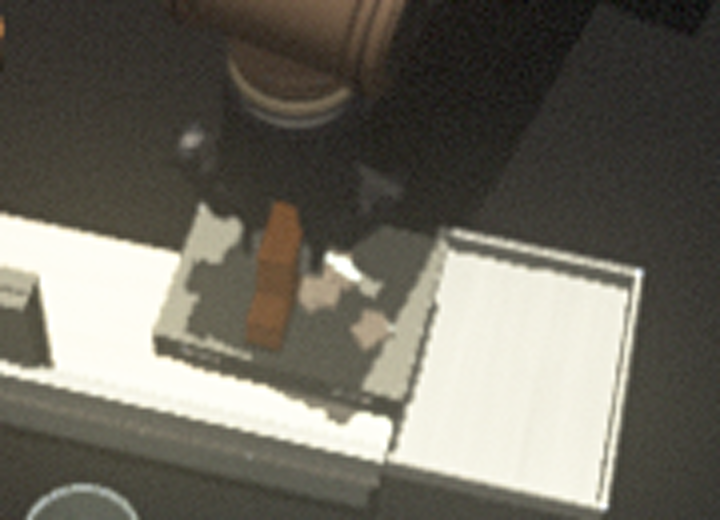

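Shards are being pushed; the box hasn't moved. Continuing.

Request:
move_arm:
  commands:
    - {"xyz":[0,0,-8],"angular":[0,0,0],"claw":10}
    - {"xyz":[0,0,-8],"angular":[0,0,0],"claw":10}
    - {"xyz":[0,0,-8],"angular":[0,0,0],"claw":10}
    - {"xyz":[0,0,-8],"angular":[0,0,0],"claw":10}
    - {"xyz":[0,0,-8],"angular":[0,0,0],"claw":10}
    - {"xyz":[0,0,-8],"angular":[0,0,0],"claw":10}
    - {"xyz":[0,0,-8],"angular":[0,0,0],"claw":10}
    - {"xyz":[0,0,-8],"angular":[0,0,0],"claw":10}

```text
clock: 8.7
position: [0.5898, 0.0609, 0.105]
ee_rot: [1.209, 1.209, -1.209]
contact_force: [0.1, -1.3, -0.1]
grip_width: 0.251
```

Run:
```python
from h import *
S=grab("scene");crop(S,200,120,380,250,4,"s7.png")
s=st(); print(s["position"],s["contact_force"])
```

```text
[0.5897 0.062  0.105 ] [-0.6932  1.0186 -0.628 ]
```

View pics/s7.png

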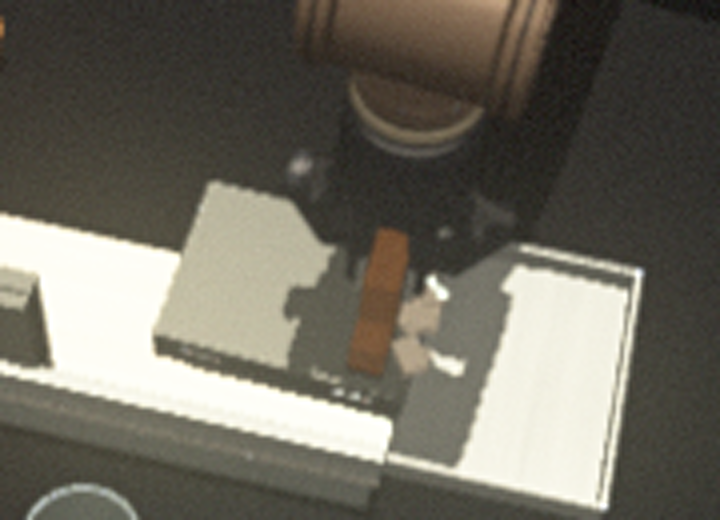

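Request:
move_arm:
  commands:
    - {"xyz":[0,0,-7],"angular":[0,0,0],"claw":10}
    - {"xyz":[0,0,-7],"angular":[0,0,0],"claw":10}
    - {"xyz":[0,0,-7],"angular":[0,0,0],"claw":10}
    - {"xyz":[0,0,-7],"angular":[0,0,0],"claw":10}
    - {"xyz":[0,0,-7],"angular":[0,0,0],"claw":10}
    - {"xyz":[0,0,-7],"angular":[0,0,0],"claw":10}
    - {"xyz":[0,0,-7],"angular":[0,0,0],"claw":10}
    - {"xyz":[0,0,-4],"angular":[0,0,0],"claw":10}

```text
clock: 9.55
position: [0.5895, 0.114, 0.1047]
ee_rot: [1.209, 1.21, -1.209]
contact_force: [-0.3, 0.6, -1.2]
grip_width: 0.249
```

Run:
```python
from h import *
S=grab("scene");crop(S,200,120,380,250,4,"s8.png")
s=st(); print(s["position"],s["contact_force"])
```

```text
[0.5895 0.1144 0.1047] [ 0.5313  0.5001 -0.5681]
```

View pics/s8.png

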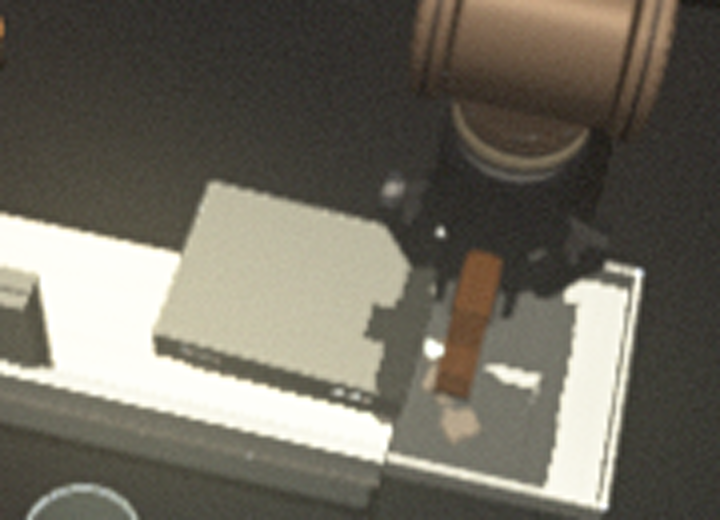

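The lid is clear; the shards are in the tray. Taking the scraper back to the bench at its old spot.

Request:
move_arm:
  commands:
    - {"xyz":[-25,0,0],"angular":[0,0,0],"claw":10}
    - {"xyz":[0,-35,-22],"angular":[0,0,0],"claw":10}
    - {"xyz":[0,-35,-22],"angular":[0,0,0],"claw":10}
    - {"xyz":[0,-35,-22],"angular":[0,0,0],"claw":10}
    - {"xyz":[0,-35,-22],"angular":[0,0,0],"claw":10}
    - {"xyz":[0,-35,-22],"angular":[0,0,0],"claw":10}
    - {"xyz":[30,0,0],"angular":[0,0,0],"claw":10}
    - {"xyz":[30,0,0],"angular":[0,0,0],"claw":10}

```text
clock: 10.4
position: [0.4149, 0.2243, 0.0708]
ee_rot: [1.21, 1.208, -1.203]
contact_force: [0.7, 0.2, -1.7]
grip_width: 0.25
```

Request:
move_arm:
  commands:
    - {"xyz":[15,0,0],"angular":[0,0,0],"claw":10}
    - {"xyz":[0,0,0],"angular":[0,0,0],"claw":10}
    - {"xyz":[0,0,0],"angular":[0,0,0],"claw":10}
    - {"xyz":[0,0,0],"angular":[0,0,0],"claw":10}
    - {"xyz":[0,0,0],"angular":[0,0,0],"claw":10}
    - {"xyz":[0,0,0],"angular":[0,0,0],"claw":10}
    - {"xyz":[0,0,0],"angular":[0,0,0],"claw":10}
    - {"xyz":[0,0,0],"angular":[0,0,0],"claw":10}

```text
clock: 11.2
position: [0.4149, 0.2232, 0.0552]
ee_rot: [1.209, 1.209, -1.209]
contact_force: [0.5, 0.5, -0.9]
grip_width: 0.25
```

Run:
```python
from h import *
s=st(); print(s["position"],s["joints"],s["contact_force"])
S=grab("scene");crop(S,200,70,400,220,4,"s9.png")
```

```text
[0.4149 0.2232 0.0552] [0.2777 0.0665 2.1885 0.     0.8861 1.8481] [ 0.5348  0.5003 -0.9485]
```

View pics/s9.png

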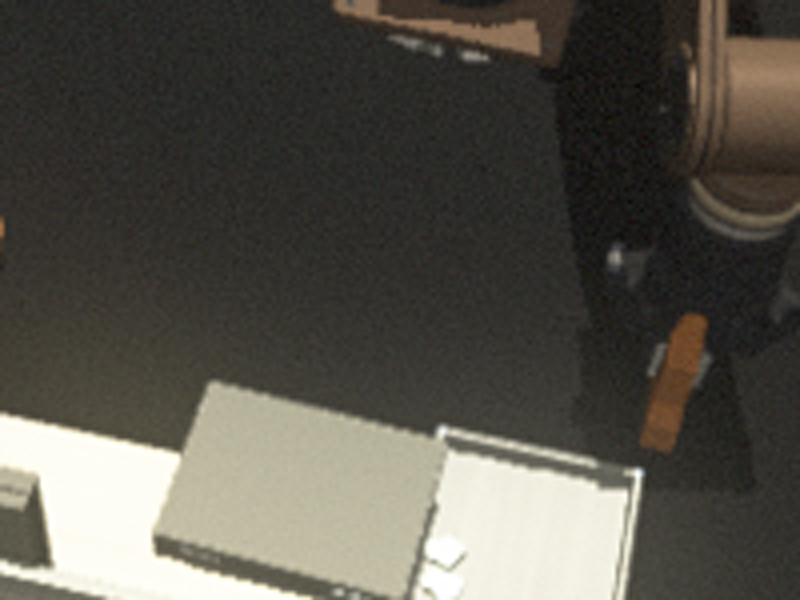

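Request:
move_arm:
  commands:
    - {"xyz":[12,0,0],"angular":[0,0,0],"claw":10}
    - {"xyz":[7,0,0],"angular":[0,0,0],"claw":10}
    - {"xyz":[3.8,0,0],"angular":[0,0,0],"claw":10}
    - {"xyz":[0,0,0],"angular":[0,0,0],"claw":10}
    - {"xyz":[0,0,0],"angular":[0,0,0],"claw":10}
    - {"xyz":[0,0,0],"angular":[0,0,0],"claw":50}
    - {"xyz":[0,0,0],"angular":[0,0,0],"claw":50}
    - {"xyz":[0,0,0],"angular":[0,0,0],"claw":50}

```text
clock: 12.05
position: [0.4147, 0.2231, 0.032]
ee_rot: [1.209, 1.209, -1.209]
contact_force: [-0.4, -0.3, -0.2]
grip_width: 0.583
```

Run:
```python
from h import *
s=st(); print(s["clock"],s["position"],s["joints"],s["contact_force"],s["grip_width"])
L=[json.loads(l) for l in open("log.txt")]
Q=np.array([l[0] for l in L]);P=np.array([l[1] for l in L])
from scipy.optimize import least_squares
def fk(q,p,L_):
    a2,a3,h,d,w=p
    r=a2*np.sin(q[1])+a3*np.sin(q[1]+q[2])+w*np.cos(q[1]+q[2]); z=h+a2*np.cos(q[1])+a3*np.cos(q[1]+q[2])-w*np.sin(q[1]+q[2])
    ph=q[1]+q[2]+q[4]; r+=L_*np.sin(ph); z+=L_*np.cos(ph)
    return np.array([r*np.cos(q[0])-d*np.sin(q[0]),r*np.sin(q[0])+d*np.cos(q[0]),z])
for L_ in (.15,.2,.25,.3):
    res=least_squares(lambda p:(np.array([fk(q,p,L_) for q in Q])-P).ravel(),[.4,.4,.3,.1,0])
    print(L_,res.x,res.cost)
    a2,a3,h,d,w=res.x; a3e=np.hypot(a3,w); de=np.arctan2(w,a3)
    # feasibility of TCP target (x=.5+.., y=0, z=.06), tool elevation e below horizontal
    for e in (0,15,30,45,60):
      for x,z in ((.535,.055),(.56,.055)):
        ph=np.pi/2+np.radians(e)
        r=np.sqrt(x*x-d*d); rw=r-L_*np.sin(ph); zw=z-L_*np.cos(ph)-h
        D=np.hypot(rw,zw); c=(D*D-a2*a2-a3e*a3e)/(2*a2*a3e)
        if abs(c)>1: print(e,x,"unreach",D);continue
        t=np.arccos(c); j2=np.arctan2(rw,zw)-np.arctan2(a3e*np.sin(t),a2+a3e*np.cos(t)); j3=t-de
        print(e,x,"j2 %.2f j3 %.2f j5 %.2f"%(j2,j3,ph-j2-j3))
```

```text
12.05 [0.4147 0.2231 0.032 ] [0.2777 0.1113 2.1947 0.     0.8356 1.8481] [-0.41   -0.298  -0.1977] 0.5834641946229348
0.15 [0.4439 0.5723 0.14   0.1009 0.0205] 7.55563481820165e-07
0 0.535 j2 0.27 j3 2.37 j5 -1.07
0 0.56 j2 0.31 j3 2.31 j5 -1.05
15 0.535 j2 0.17 j3 2.37 j5 -0.71
15 0.56 j2 0.21 j3 2.32 j5 -0.70
30 0.535 j2 0.10 j3 2.35 j5 -0.35
30 0.56 j2 0.15 j3 2.29 j5 -0.34
45 0.535 j2 0.07 j3 2.29 j5 -0.01
45 0.56 j2 0.12 j3 2.23 j5 -0.00
60 0.535 j2 0.09 j3 2.22 j5 0.32
60 0.56 j2 0.14 j3 2.16 j5 0.32
0.2 [0.4434 0.5724 0.1905 0.1009 0.0205] 2.1985085007688278e-07
0 0.535 j2 0.37 j3 2.44 j5 -1.24
0 0.56 j2 0.40 j3 2.39 j5 -1.22
15 0.535 j2 0.20 j3 2.47 j5 -0.83
15 0.56 j2 0.24 j3 2.41 j5 -0.82
30 0.535 j2 0.08 j3 2.44 j5 -0.43
30 0.56 j2 0.13 j3 2.38 j5 -0.42
45 0.535 j2 0.03 j3 2.37 j5 -0.05
45 0.56 j2 0.09 j3 2.31 j5 -0.04
60 0.535 j2 0.05 j3 2.27 j5 0.30
60 0.56 j2 0.10 j3 2.22 j5 0.30
0.25 [0.443  0.5725 0.241  0.1009 0.0206] 4.464833116624088e-08
0 0.535 j2 0.52 j3 2.49 j5 -1.44
0 0.56 j2 0.53 j3 2.44 j5 -1.40
15 0.535 j2 0.27 j3 2.54 j5 -0.98
15 0.56 j2 0.30 j3 2.49 j5 -0.96
30 0.535 j2 0.08 j3 2.53 j5 -0.51
30 0.56 j2 0.13 j3 2.47 j5 -0.50
45 0.535 j2 -0.01 j3 2.45 j5 -0.09
45 0.56 j2 0.05 j3 2.39 j5 -0.09
60 0.535 j2 0.01 j3 2.33 j5 0.28
60 0.56 j2 0.06 j3 2.27 j5 0.28
0.3 [0.4426 0.5726 0.2915 0.1009 0.0207] 2.2995592508994666e-07
0 0.535 j2 0.72 j3 2.50 j5 -1.65
0 0.56 j2 0.71 j3 2.46 j5 -1.60
15 0.535 j2 0.39 j3 2.60 j5 -1.15
15 0.56 j2 0.40 j3 2.55 j5 -1.12
30 0.535 j2 0.09 j3 2.61 j5 -0.61
30 0.56 j2 0.14 j3 2.55 j5 -0.60
45 0.535 j2 -0.04 j3 2.53 j5 -0.13
45 0.56 j2 0.01 j3 2.47 j5 -0.13
60 0.535 j2 -0.03 j3 2.39 j5 0.26
60 0.56 j2 0.02 j3 2.33 j5 0.26
```

```bash
cat > kin.py <<'E'
from h import *
a2,a3,h0,d0,L0,w0=.443,.5725,.2403,.1009,.2493,.0206
LIM=np.array([[-2.77,2.77],[-.9,2.22],[.21,2.48],[-1.53,4.67],[.24,2.81],[-2.84,2.84]])
M=np.array([[0,0,-1.],[0,1,0],[1,0,0]])  # cols: tool x=z, y=y, z=-x
def rz(a): return R.from_euler('z',a).as_matrix()
def ry(a): return R.from_euler('y',a).as_matrix()
def fkin(q):
    r=a2*np.sin(q[1])+a3*np.sin(q[1]+q[2])+w0*np.cos(q[1]+q[2]); z=h0+a2*np.cos(q[1])+a3*np.cos(q[1]+q[2])-w0*np.sin(q[1]+q[2])
    W=rz(q[0])@np.array([r,d0,z]); Rm=rz(q[0])@ry(q[1]+q[2])@rz(q[3])@ry(q[4])@rz(q[5])@M
    return W+L0*Rm[:,0],Rm,W
def ik(p,Rm):
    out=[]; W=np.array(p)-L0*Rm[:,0]; rr=np.hypot(W[0],W[1])
    if rr<d0: return out
    r=np.sqrt(rr*rr-d0*d0); j1=np.arctan2(W[1],W[0])-np.arctan2(d0,r)
    a3e=np.hypot(a3,w0); de=np.arctan2(w0,a3); zz=W[2]-h0
    c=(r*r+zz*zz-a2*a2-a3e*a3e)/(2*a2*a3e)
    if abs(c)>1: return out
    t=np.arccos(c); j2=np.arctan2(r,zz)-np.arctan2(a3e*np.sin(t),a2+a3e*np.cos(t)); j3=t-de
    j2=j2; 
    # note forearm dir offset: w along cos(j23),-sin(j23)
    Q=ry(j2+j3).T@rz(j1).T@Rm@M.T
    j5=np.arccos(np.clip(Q[2,2],-1,1)); 
    j4=np.arctan2(Q[1,2],Q[0,2]); j6=np.arctan2(Q[2,1],-Q[2,0])
    for k4 in (j4,j4+2*np.pi):
        q=np.array([j1,j2,j3,k4,j5,j6]); out.append(q)
    return out
def good(q): return ((q>=LIM[:,0])&(q<=LIM[:,1])).all()
def orient(tau,beta,flip,az=0):
    tau,beta=np.radians(tau),np.radians(beta)
    jaw=np.array([np.sin(tau),0,np.cos(tau)]); x=np.cos(beta)*np.array([np.cos(tau),0,-np.sin(tau)])+np.sin(beta)*np.array([0,1,0])
    if flip: jaw=-jaw
    return rz(az)@np.c_[x,np.cross(jaw,x),jaw]
E
python3 - <<'E'
from kin import *
q=np.array([0.2777,0.1113,2.1947,0,0.8356,1.8481]); print(fkin(q)[:2]); p,Rm,_=fkin(q); print(ik(p,Rm)[0])
piv=np.array([.645,.0075,.045])
for flip in (0,1):
  for beta in range(-80,81,10):
    row=[]
    for tau in (0,10,20,30,40,50,60,70,80,90):
        th=np.radians(max(tau,0) if tau>30 else 0)
        D=.022
        P=piv+(.12-D*np.cos(np.radians(beta)))*np.array([-np.cos(th),0,np.sin(th)])+.014*np.array([np.sin(th),0,np.cos(th)])
        Rm=orient(tau,beta,flip); s="."
        for q in ik(P,Rm):
            if good(q): s="%.2f"%q[3]
        row.append(s)
    print(flip,beta,row)
E
```

```text
(array([0.4147, 0.2231, 0.032 ]), array([[-0.    ,  1.    ,  0.0004],
       [-0.    ,  0.0004, -1.    ],
       [-1.    , -0.    ,  0.    ]]))
[0.2777 0.1113 2.1947 0.     0.8356 1.8481]
0 -80 ['-1.46', '-1.45', '-1.43', '-1.41', '-1.39', '-1.37', '-1.35', '-1.33', '-1.31', '-1.29']
0 -70 ['4.66', '.', '.', '-1.50', '-1.43', '-1.37', '-1.31', '-1.26', '-1.21', '-1.17']
0 -60 ['4.49', '4.53', '4.59', '.', '-1.48', '-1.37', '-1.26', '-1.17', '-1.10', '-1.04']
0 -50 ['.', '4.33', '4.42', '4.53', '.', '-1.36', '-1.20', '-1.07', '-0.97', '-0.90']
0 -40 ['.', '4.10', '4.20', '4.35', '.', '-1.33', '-1.11', '-0.94', '-0.82', '-0.74']
0 -30 ['.', '.', '3.92', '4.10', '4.61', '-1.26', '-0.96', '-0.76', '-0.64', '-0.57']
0 -20 ['.', '.', '3.58', '3.75', '4.50', '-1.07', '-0.69', '-0.52', '-0.44', '-0.39']
0 -10 ['.', '.', '.', '.', '.', '.', '-0.28', '-0.22', '-0.20', '-0.19']
0 0 ['.', '.', '.', '.', '.', '0.54', '0.21', '0.09', '0.03', '0.00']
0 10 ['.', '.', '.', '.', '1.52', '0.94', '0.57', '0.37', '0.26', '0.19']
0 20 ['.', '2.17', '.', '1.88', '1.44', '1.07', '0.78', '0.58', '0.45', '0.3
[... 1232 characters left out ...]
54', '0.21', '.', '.', '.']
1 10 ['2.50', '.', '.', '.', '1.52', '0.94', '0.57', '0.37', '0.26', '.']
1 20 ['2.22', '2.17', '.', '1.88', '1.44', '1.07', '0.78', '0.58', '0.45', '0.36']
1 30 ['1.97', '1.92', '1.82', '1.67', '1.37', '1.13', '0.91', '0.73', '0.61', '0.51']
1 40 ['1.76', '1.71', '1.62', '1.51', '1.31', '1.14', '0.98', '0.85', '0.74', '0.65']
1 50 ['1.58', '1.53', '1.47', '1.38', '1.26', '1.15', '1.03', '0.93', '0.85', '0.78']
1 60 ['1.42', '1.38', '1.33', '1.27', '1.21', '1.14', '1.07', '1.00', '0.94', '0.89']
1 70 ['1.28', '1.25', '1.22', '1.18', '1.17', '1.13', '1.10', '1.06', '1.03', '1.00']
1 80 ['1.15', '1.14', '1.12', '1.10', '1.14', '1.13', '1.12', '1.12', '1.11', '1.11']
```

Run:
```python
from kin import *
piv=np.array([.645,.0075,.045])
for flip in (0,1):
 for beta in (30,36,):
  for tau in (15,22,22.1,30,50,70,90):
    th=np.radians(tau if tau>22 else 0)
    D=.025
    P=piv+(.12-D*np.cos(np.radians(beta)))*np.array([-np.cos(th),0,np.sin(th)])+.014*np.array([np.sin(th),0,np.cos(th)])
    Rm=orient(tau,beta,flip)
    qs=[q for q in ik(P,Rm) if good(q)]
    print(flip,beta,tau,P,qs[0] if qs else ik(P,Rm)[:1], fkin(qs[0])[2] if qs else "")
# approach
for back in (.05,.1,.15):
    Rm=orient(22,30,0);P=piv+[-.12,0,.014]-back*Rm[:,0]; print(back,P,ik(P,Rm)[0])
    P=P+[0,0,.1];print(back,P,ik(P,Rm)[0])
```

```text
0 30 15 [0.5467 0.0075 0.059 ] [-0.6194  0.3554  2.4137  1.8772  1.2121 -2.6444] [ 0.3381 -0.1172  0.1149]
0 30 22 [0.5467 0.0075 0.059 ] [-0.6056  0.2836  2.4135  1.7968  1.0991 -2.4833] [ 0.3465 -0.1171  0.1399]
0 30 22.1 [0.5591 0.0075 0.095 ] [-0.5857  0.1886  2.4044  1.7601  1.0672 -2.3688] [ 0.3591 -0.1171  0.1762]
0 30 30 [0.5668 0.0075 0.1063] [-0.5558  0.1162  2.3688  1.6091  0.9633 -2.1174] [ 0.3799 -0.1171  0.2142]
0 30 50 [0.5925 0.0075 0.1293] [-0.4697  0.0799  2.197   1.1296  0.8815 -1.4374] [ 0.4537 -0.1171  0.2947]
0 30 70 [0.6245 0.0075 0.1422] [-0.3898  0.1943  1.9542  0.7352  1.0301 -0.8873] [ 0.5507 -0.1171  0.3451]
0 30 90 [0.659  0.0075 0.1433] [-0.3273  0.3894  1.6781  0.5143  1.296  -0.5257] [ 0.659  -0.1172  0.3592]
0 36 15 [0.5452 0.0075 0.059 ] [-0.6487  0.3903  2.3686  1.7497  1.2722 -2.6001] [ 0.3504 -0.139   0.1112]
0 36 22 [0.5452 0.0075 0.059 ] [-0.6359  0.3268  2.3684  1.6778  1.1776 -2.4412] [ 0.3582 -0.139   0.1346]
0 36 22.1 [0.5578 0.0075 0.0955] [-0.6161  0.2348  2.3601  1.6519  1.1577 -2.3321] [ 0.371  -0.139   0.1714]
0 36 30 [0.5656 0.0075 0.1
[... 1687 characters left out ...]
9]
1 36 70 [0.624  0.0075 0.1435] [-0.4227  0.2302  1.9368  0.8065  1.1194  2.1829] [ 0.555  -0.139   0.3331]
1 36 90 [0.659  0.0075 0.1448] [-0.3583  0.4126  1.6726  0.5994  1.3504  2.5598] [ 0.659  -0.139   0.3465]
0.05 [ 0.4849 -0.0175  0.0752] [-0.7858  0.1501  2.5318  1.6226  1.1749 -2.4548]
0.05 [ 0.4849 -0.0175  0.1752] [-0.7858 -0.2046  2.5572  1.4847  1.1806 -2.098 ]
0.1 [ 0.4447 -0.0425  0.0914] [-0.9472  0.0422  2.5927  1.4628  1.2512 -2.4071]
0.1 [ 0.4447 -0.0425  0.1914] [-0.9472 -0.331   2.6074  1.3558  1.3095 -2.0376]
0.15 [ 0.4046 -0.0675  0.1077] [-1.1225 -0.0646  2.6387  1.3002  1.3506 -2.3628]
0.15 [ 0.4046 -0.0675  0.2077] [-1.1225 -0.4443  2.6403  1.2398  1.4639 -1.9969]
```

```bash
cat >> kin.py <<'E'
from scipy.spatial.transform import Slerp
def rows(p0,R0,p1,R1,vmax=46,amax=8.2,show=True):
    "straight path rows (tool-frame shift before turn); checks ik"
    r0,r1=R.from_matrix(R0),R.from_matrix(R1)
    ang=np.degrees((r0.inv()*r1).magnitude()); n=int(np.ceil(max(np.linalg.norm(np.array(p1)-p0)*1000/vmax,ang/amax,1)))
    sl=Slerp([0,1],R.from_quat([r0.as_quat(),r1.as_quat()])); out=[]
    for i in range(n):
        a,b=i/n,(i+1)/n; ra,rb=sl(a),sl(b); pa=p0+(np.array(p1)-p0)*a; pb=p0+(np.array(p1)-p0)*b
        sh=ra.inv().apply(pb-pa)*1000; tr=np.degrees((ra.inv()*rb).as_rotvec())
        qs=ik(pb,rb.as_matrix()); ok=[good(q) for q in qs]
        q=qs[int(np.argmax(ok))] if qs else None
        out.append((sh,tr))
        if show: print(i,np.round(sh,1).tolist(),np.round(tr,2).tolist(),any(ok),q)
    return out
E
python3 - <<'E'
from kin import *
s=st(False); R0=R.from_rotvec(s["ee_rot"]).as_matrix(); p0=s["position"]; 
up=p0+[0,0,.20]
print("after lift",rows(up,R0,[.545,-.13,.20],orient(22,30,1)) and "")
E
```

```text
0 [2.7, 10.8, 29.4] [5.0, 5.75, 2.48] True [ 0.1606 -0.236   2.1161  0.0959  1.2002  1.7864]
1 [0.3, 13.3, 28.5] [5.0, 5.75, 2.48] True [ 0.0385 -0.2823  2.1658  0.2054  1.1538  1.7104]
2 [-1.9, 15.8, 27.2] [5.0, 5.75, 2.48] True [-0.0862 -0.3151  2.2092  0.3261  1.1218  1.6243]
3 [-3.8, 18.2, 25.4] [5.0, 5.75, 2.48] True [-0.21   -0.3326  2.2457  0.4543  1.1046  1.5332]
4 [-5.4, 20.5, 23.3] [5.0, 5.75, 2.48] True [-0.3295 -0.3337  2.2752  0.5851  1.1007  1.4431]
5 [-6.7, 22.7, 20.8] [5.0, 5.75, 2.48] True [-0.4414 -0.3181  2.2973  0.7148  1.1077  1.3588]
6 [-7.6, 24.7, 18.0] [5.0, 5.75, 2.48] True [-0.5432 -0.287   2.3122  0.8407  1.1227  1.2836]
7 [-8.1, 26.5, 14.9] [5.0, 5.75, 2.48] True [-0.6334 -0.2421  2.3201  0.9619  1.1432  1.2192]
8 [-8.3, 28.0, 11.7] [5.0, 5.75, 2.48] True [-0.7114 -0.1861  2.3215  1.0786  1.1672  1.1663]
9 [-8.1, 29.2, 8.4] [5.0, 5.75, 2.48] True [-0.7771 -0.1219  2.3171  1.1918  1.1934  1.125 ]
10 [-7.4, 30.2, 5.0] [5.0, 5.75, 2.48] True [-0.831  -0.0524  2.3076  1.3026  1.2207  1.0951]
11 [-6.5, 30.8, 1.7] [5.0, 5.75, 2.48] True [-0.8737  0.0199  2.2936  1.4124  1.2485  1.0767]
after lift
```

Request:
move_arm:
  commands:
    - {"xyz":[-20,0,0],"angular":[0,0,0],"claw":50}
    - {"xyz":[-45,0,0],"angular":[0,0,0],"claw":50}
    - {"xyz":[-45,0,0],"angular":[0,0,0],"claw":60}
    - {"xyz":[-45,0,0],"angular":[0,0,0],"claw":60}
    - {"xyz":[-45,0,0],"angular":[0,0,0],"claw":60}
    - {"xyz":[3,11,29],"angular":[5,5.75,2.48],"claw":60}
    - {"xyz":[0,13,28.5],"angular":[5,5.75,2.48],"claw":60}
    - {"xyz":[-2,16,27],"angular":[5,5.75,2.48],"claw":60}

```text
clock: 12.85
position: [0.4481, 0.135, 0.2255]
ee_rot: [1.692, 1.188, -1.135]
contact_force: [-0.6, 0.1, -1.0]
grip_width: 0.702
```

Request:
move_arm:
  commands:
    - {"xyz":[-3.8,18,25.4],"angular":[5,5.75,2.48],"claw":60}
    - {"xyz":[-5.4,20.5,23.3],"angular":[5,5.75,2.48],"claw":60}
    - {"xyz":[-6.7,22.7,20.8],"angular":[5,5.75,2.48],"claw":60}
    - {"xyz":[-7.6,24.7,18],"angular":[5,5.75,2.48],"claw":60}
    - {"xyz":[-8.1,26.5,15],"angular":[5,5.75,2.48],"claw":60}
    - {"xyz":[-8.3,28,11.7],"angular":[5,5.75,2.48],"claw":60}
    - {"xyz":[-8.1,29,8.4],"angular":[5,5.75,2.48],"claw":60}
    - {"xyz":[-7.4,30,5],"angular":[5,5.75,2.48],"claw":60}

```text
clock: 13.65
position: [0.5339, -0.1019, 0.2029]
ee_rot: [-2.933, -0.886, 0.683]
contact_force: [0.9, -0.1, -0.4]
grip_width: 0.701
```

Run:
```python
from kin import *
s=st(); print(s["clock"],s["joints"],s["position"]); 
print("model",fkin(s["joints"])[0],np.round(fkin(s["joints"])[1]-R.from_rotvec(s["ee_rot"]).as_matrix(),4))
T=grab("top","t10.png");S=grab("scene","s10.png")
crop(T,140,150,350,310,3.8,"t10c.png"); crop(S,160,140,390,260,3.4,"s10c.png")
```

```text
13.65 [-0.8342 -0.0527  2.3094  1.3078  1.2213  1.0945] [ 0.5339 -0.1019  0.2029]
model [ 0.5339 -0.1019  0.2029] [[-0. -0. -0.]
 [-0.  0.  0.]
 [-0. -0.  0.]]
```

View pics/t10.png

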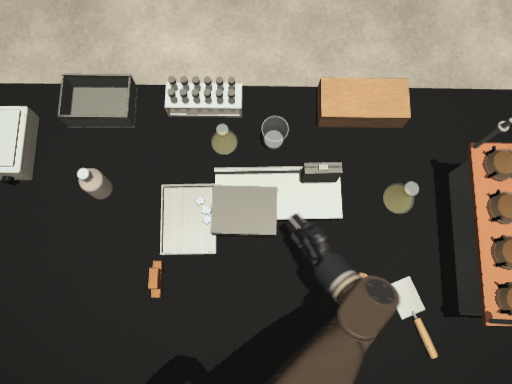

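View pics/s10c.png

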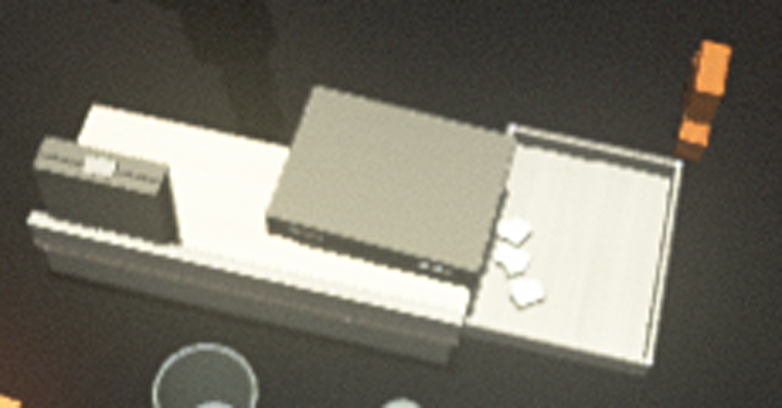

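View pics/t10c.png

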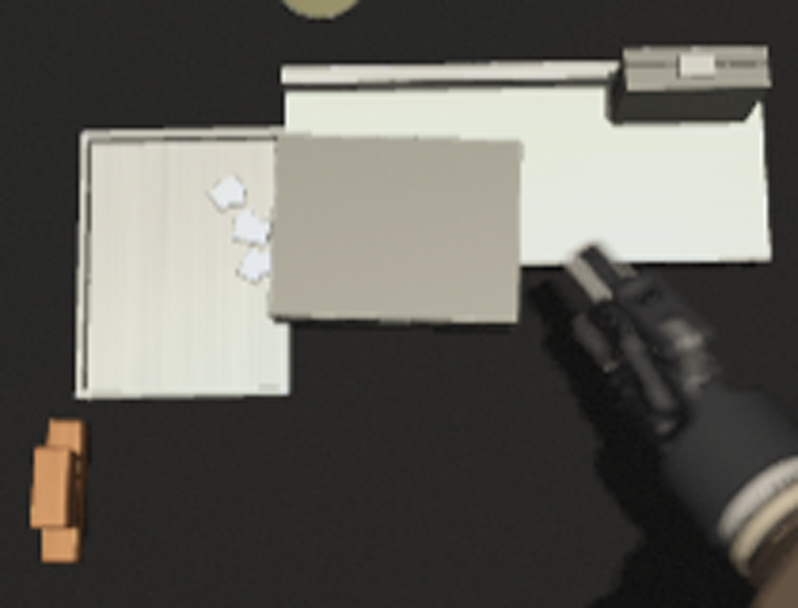

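Kinematic model matches exactly. All three shards are in the tray at top px (200,202), (206,210), (207,220), the scraper stands at (155,280), and the box hasn't moved.

Run:
```python
from kin import *
s=st(False); R0=R.from_rotvec(s["ee_rot"]).as_matrix(); p0=s["position"]; Rg=orient(22,30,1)
A=np.array([.553,-.125,.14]);B=np.array([.553,-.125,.059]);C=np.array([.553,.0075,.059])
rows(p0,R0,A,Rg); print(); rows(A,Rg,B,Rg,vmax=30); print(); rows(B,Rg,C,Rg,vmax=30)
```

```text
0 [13.8, 18.7, 24.4] [2.27, 2.86, 1.13] True [-0.8446  0.0563  2.3039  1.3914  1.2118  1.0107]
1 [12.9, 19.4, 24.4] [2.27, 2.86, 1.13] True [-0.8514  0.1674  2.2887  1.4779  1.2154  0.9286]

0 [8.8, 5.1, 25.0] [0.0, 0.0, 0.0] True [-0.8514  0.2354  2.2839  1.5015  1.2103  0.8613]
1 [8.8, 5.1, 25.0] [0.0, 0.0, 0.0] True [-0.8514  0.3059  2.2753  1.5249  1.2067  0.7954]
2 [8.8, 5.1, 25.0] [0.0, 0.0, 0.0] True [-0.8514  0.3781  2.2628  1.5478  1.2046  0.7314]

0 [13.2, -22.9, 0.0] [0.0, 0.0, 0.0] True [-0.8081  0.3575  2.2964  1.591   1.1841  0.7175]
1 [13.3, -22.9, 0.0] [0.0, 0.0, 0.0] True [-0.761   0.3384  2.3271  1.6381  1.1628  0.7038]
2 [13.2, -22.9, 0.0] [0.0, 0.0, 0.0] True [-0.7099  0.3211  2.3548  1.6891  1.1406  0.6902]
3 [13.3, -22.9, 0.0] [0.0, 0.0, 0.0] True [-0.6547  0.3057  2.3791  1.7444  1.1177  0.6765]
4 [13.2, -22.9, 0.0] [0.0, 0.0, 0.0] True [-0.5954  0.2924  2.3999  1.804   1.0937  0.6625]
```

Request:
move_arm:
  commands:
    - {"xyz":[13.8,18.7,24.4],"angular":[2.27,2.86,1.13],"claw":60}
    - {"xyz":[12.9,19.4,24.4],"angular":[2.27,2.86,1.13],"claw":60}
    - {"xyz":[8.8,5.1,25],"angular":[0,0,0],"claw":60}
    - {"xyz":[8.8,5.1,25],"angular":[0,0,0],"claw":60}
    - {"xyz":[0,0,0],"angular":[0,0,0],"claw":60}
    - {"xyz":[0,0,0],"angular":[0,0,0],"claw":60}
    - {"xyz":[0,0,0],"angular":[0,0,0],"claw":60}
    - {"xyz":[0,0,0],"angular":[0,0,0],"claw":60}

```text
clock: 14.55
position: [0.555, -0.1233, 0.0907]
ee_rot: [-2.896, -0.784, 0.557]
contact_force: [-0.0, -0.3, 1.0]
grip_width: 0.707
```

Run:
```python
from kin import *
s=st(); print(s["clock"],s["joints"],s["position"],s["contact_force"]); Rg=orient(22,30,1)
print(rel([.553,-.125,.059],R.from_matrix(Rg),s))
S=grab("scene");crop(S,130,60,390,250,3,"s11.png")
```

```text
14.55 [-0.8458  0.2968  2.2738  1.5236  1.2075  0.7968] [ 0.555  -0.1233  0.0907] [-0.0046 -0.2796  1.0404]
(array([ 7.7469,  6.2171, 30.1672]), array([ 0.6144, -0.0602,  0.2098]))
```

View pics/s11.png

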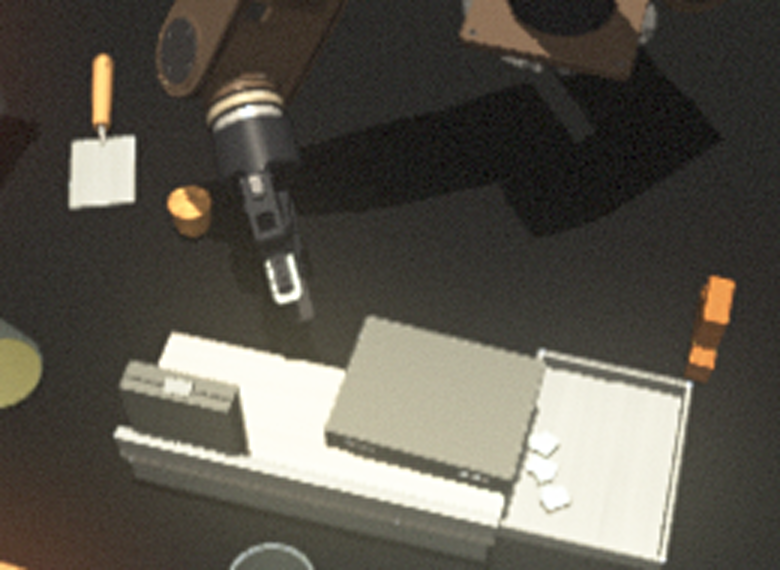

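The gripper is tilted in front of the step, right of the box, as planned. Lowering, then sliding toward the near edge.

Request:
move_arm:
  commands:
    - {"xyz":[4,3,15],"angular":[0.6,0,0.2],"claw":60}
    - {"xyz":[4,3,15],"angular":[0,0,0],"claw":60}
    - {"xyz":[0,0,0],"angular":[0,0,0],"claw":60}
    - {"xyz":[0,0,0],"angular":[0,0,0],"claw":60}
    - {"xyz":[10,-17.5,0],"angular":[0,0,0],"claw":60}
    - {"xyz":[5,-8.7,0],"angular":[0,0,0],"claw":60}
    - {"xyz":[0,0,0],"angular":[0,0,0],"claw":60}
    - {"xyz":[0,0,0],"angular":[0,0,0],"claw":60}

```text
clock: 15.4
position: [0.5525, -0.094, 0.0579]
ee_rot: [-2.886, -0.773, 0.561]
contact_force: [0.2, -0.8, 0.9]
grip_width: 0.703
```

Run:
```python
from kin import *
s=st(); print(s["clock"],s["joints"],s["position"],s["contact_force"]); Rg=orient(22,30,1)
print(rel([.553,.0075,.059],R.from_matrix(Rg),s))
S=grab("scene");crop(S,180,100,340,220,5,"s12.png")
T=grab("top");crop(T,200,170,360,290,5,"t12.png")
```

```text
15.4 [-0.8013  0.3571  2.302   1.599   1.1817  0.7143] [ 0.5525 -0.094   0.0579] [ 0.1625 -0.7906  0.9172]
(array([ 50.8227, -87.8195,  -0.9633]), array([-0.1373, -0.0238,  0.0305]))
```

View pics/s12.png

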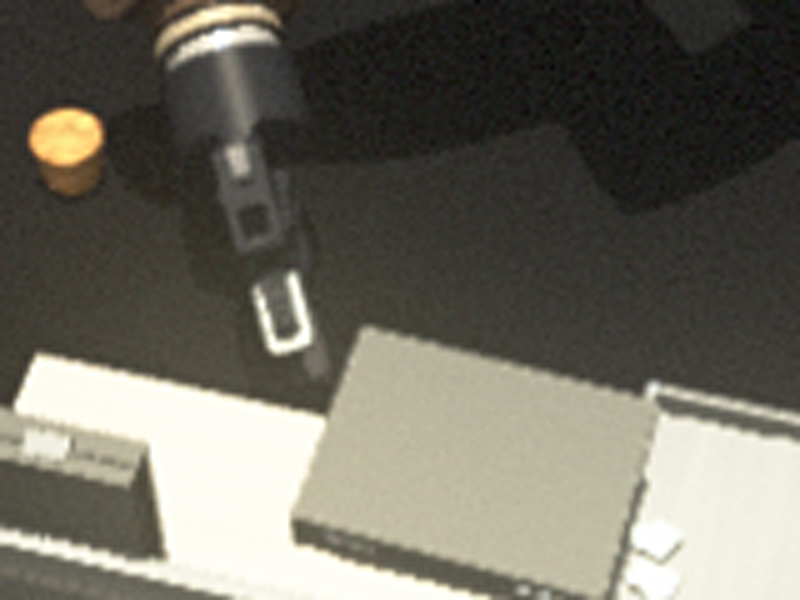

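View pics/t12.png

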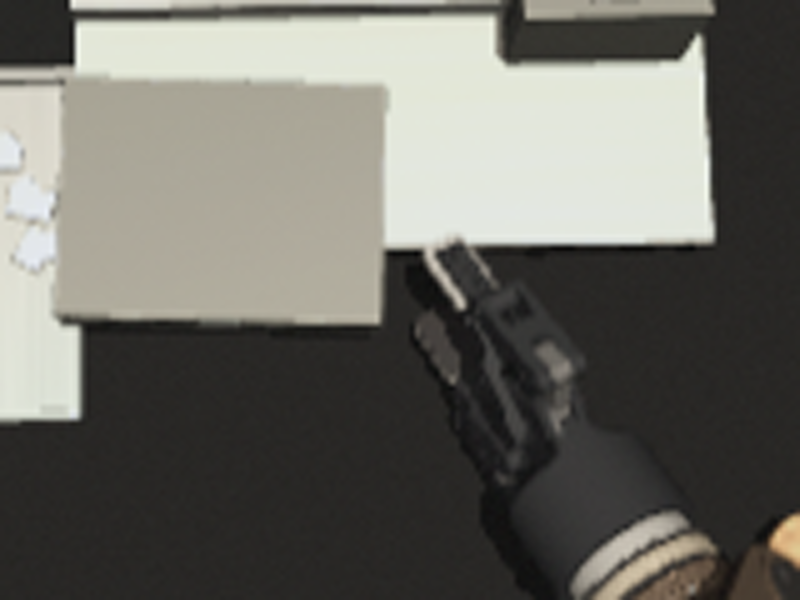

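Run:
```python
from kin import *
T=imaging.grab_frame("top")
f=lambda p:(np.array(p,float)+.5)/5-.5+[200,170]
print("lower tip",onz(T,f([(422,312),(458,380)]),.031)); print("upper tip",onz(T,f([(430,245),(460,238)]),.085))
print("near edge bottom/top",onz(T,f([(383,325),(60,320)]),.073),proj(T,[.525,-.0715,.045]))
```

```text
lower tip [[ 0.5373 -0.0931  0.031 ]
 [ 0.5033 -0.1111  0.031 ]]
upper tip [[ 0.562  -0.0934  0.085 ]
 [ 0.5656 -0.108   0.085 ]]
near edge bottom/top [[ 0.5244 -0.0714  0.073 ]
 [ 0.5246  0.0854  0.073 ]] [[275.6643 235.972 ]]
```

Run:
```python
from kin import *
s=st(False); Rg=orient(22,30,1); R0=R.from_rotvec(s["ee_rot"]).as_matrix()
rows(s["position"],R0,np.array([.560,.016,.0575]),Rg,vmax=24)
```

```text
0 [12.3, -18.5, -0.5] [-0.03, -0.01, -0.0] True [-0.76    0.3442  2.3238  1.6404  1.1627  0.7031]
1 [12.3, -18.5, -0.5] [-0.03, -0.01, -0.0] True [-0.7152  0.3316  2.3441  1.6845  1.1432  0.6922]
2 [12.3, -18.5, -0.5] [-0.03, -0.01, -0.0] True [-0.6677  0.3205  2.3619  1.7314  1.123   0.6812]
3 [12.3, -18.5, -0.5] [-0.03, -0.01, -0.0] True [-0.6176  0.311   2.3771  1.781   1.1023  0.6699]
4 [12.3, -18.5, -0.5] [-0.03, -0.01, -0.0] True [-0.565   0.3031  2.3897  1.8333  1.0811  0.6583]
```

Request:
move_arm:
  commands:
    - {"xyz":[12.3,-18.5,-0.5],"angular":[0,0,0],"claw":60}
    - {"xyz":[12.3,-18.5,-0.5],"angular":[0,0,0],"claw":60}
    - {"xyz":[12.3,-18.5,-0.5],"angular":[0,0,0],"claw":60}
    - {"xyz":[12.3,-18.5,-0.5],"angular":[0,0,0],"claw":60}
    - {"xyz":[12.3,-18.5,-0.5],"angular":[0,0,0],"claw":60}
    - {"xyz":[0,0,0],"angular":[0,0,0],"claw":60}
    - {"xyz":[0,0,0],"angular":[0,0,0],"claw":60}
    - {"xyz":[0,0,0],"angular":[0,0,0],"claw":60}

```text
clock: 16.35
position: [0.5603, 0.0158, 0.0576]
ee_rot: [-2.886, -0.771, 0.561]
contact_force: [1.0, 0.4, -0.4]
grip_width: 0.702
```

Run:
```python
from kin import *
s=st(); print(s["clock"],s["joints"],s["position"],s["contact_force"]); Rg=orient(22,30,1)
print(rel([.560,.016,.0575],R.from_matrix(Rg),s))
S=grab("scene");crop(S,180,100,340,220,5,"s13.png")
T=grab("top");crop(T,170,160,330,280,5,"t13.png")
```

```text
16.35 [-0.5649  0.3034  2.3893  1.8347  1.0811  0.6609] [0.5603 0.0158 0.0576] [ 0.9565  0.4347 -0.3903]
(array([-0.1118, -0.3283,  0.254 ]), array([-0.1775, -0.0461, -0.0461]))
```

View pics/s13.png

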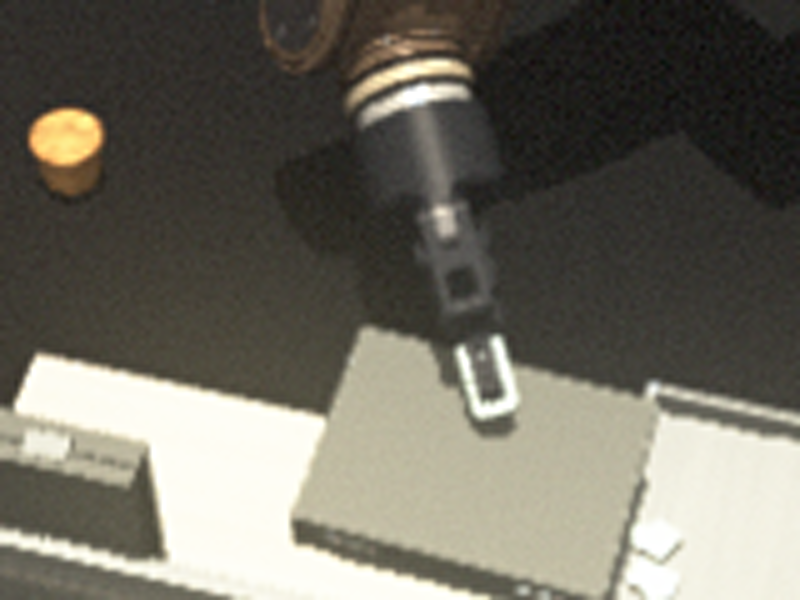

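View pics/t13.png

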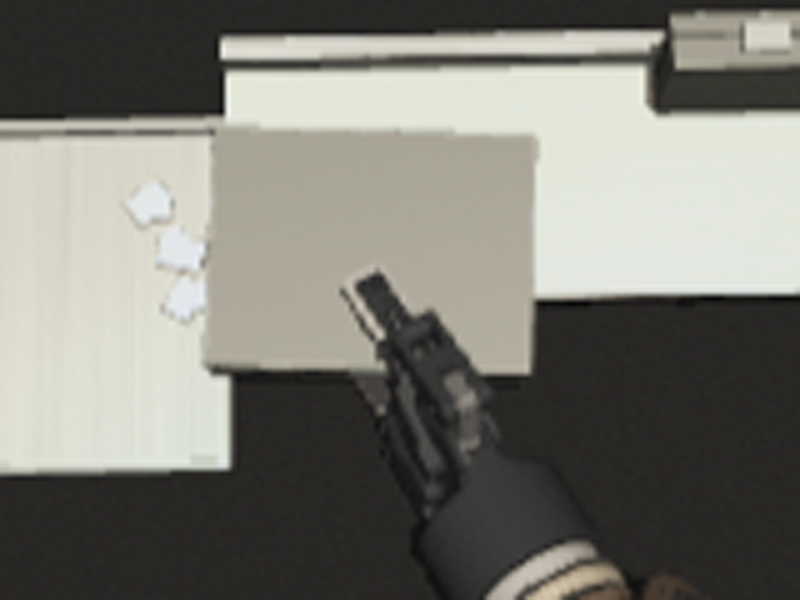

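Request:
move_arm:
  commands:
    - {"xyz":[-1.5,-1,-5.5],"angular":[0,0,0],"claw":60}
    - {"xyz":[-1.4,-0.9,-6.5],"angular":[0,0,0],"claw":60}
    - {"xyz":[-1.2,-0.7,-6.5],"angular":[0,0,0],"claw":60}
    - {"xyz":[-1,-0.6,-6.5],"angular":[0,0,0],"claw":60}
    - {"xyz":[-1,-0.5,-6.5],"angular":[0,0,0],"claw":60}
    - {"xyz":[-0.8,-0.4,-6.5],"angular":[0,0,0],"claw":60}
    - {"xyz":[-0.8,-0.3,-6.5],"angular":[0,0,0],"claw":60}
    - {"xyz":[-0.5,-0.3,-5.6],"angular":[0,0,0],"claw":60}

```text
clock: 17.25
position: [0.5702, 0.0167, 0.1082]
ee_rot: [-2.886, -0.773, 0.561]
contact_force: [0.6, 1.2, -1.6]
grip_width: 0.705
```

Run:
```python
from kin import *
s=st(); print(s["clock"],s["joints"],s["position"],s["contact_force"]); Rg=orient(22,30,1)
print(rel([.5644,.016,.0925],R.from_matrix(Rg),s))
S=grab("scene");crop(S,180,100,340,220,5,"s14.png")
T=grab("top");crop(T,170,160,330,280,5,"t14.png")
```

```text
17.25 [-0.5489  0.1647  2.391   1.774   1.0425  0.8117] [0.5702 0.0167 0.1082] [ 0.5577  1.1636 -1.6185]
(array([ 0.0565,  0.94  , 16.7242]), array([-0.1683, -0.0436,  0.0298]))
```

View pics/s14.png

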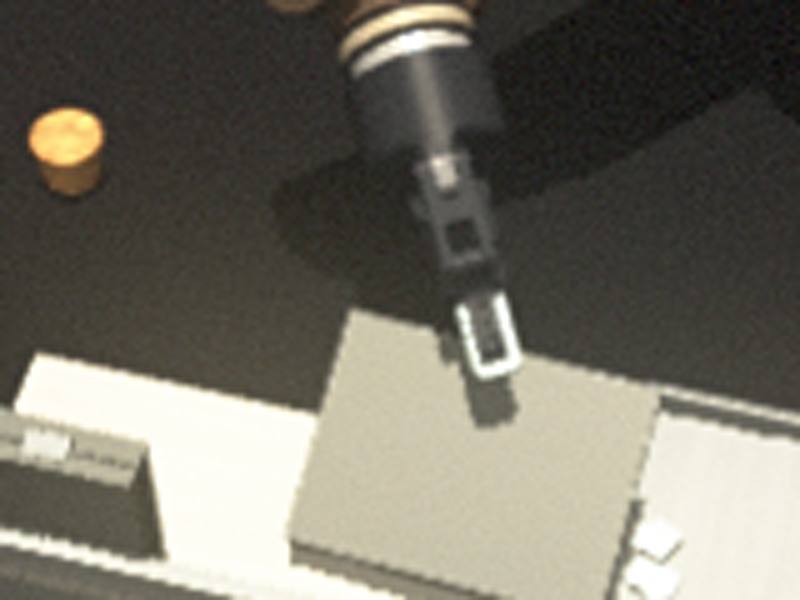

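View pics/t14.png

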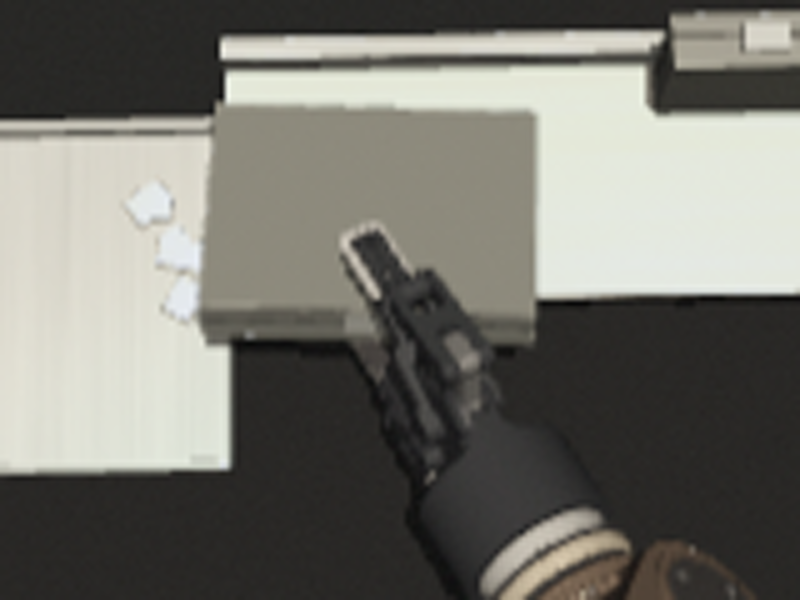

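Box lifted about 22° on its far edge, resting on the lower finger. Closing on it.

Request:
move_arm:
  commands:
    - {"xyz":[0,0,3],"angular":[0,0,0],"claw":52}
    - {"xyz":[0,0.5,4],"angular":[0,0,0],"claw":44}
    - {"xyz":[0,0.5,4],"angular":[0,0,0],"claw":36}
    - {"xyz":[0,0,3],"angular":[0,0,0],"claw":32}
    - {"xyz":[0,0,2],"angular":[0,0,0],"claw":20}
    - {"xyz":[0,0,0],"angular":[0,0,0],"claw":20}
    - {"xyz":[0,0,0],"angular":[0,0,0],"claw":20}
    - {"xyz":[0,0,0],"angular":[0,0,0],"claw":20}

```text
clock: 18.15
position: [0.5645, 0.0159, 0.0927]
ee_rot: [-2.885, -0.773, 0.561]
contact_force: [-1.1, 0.4, -1.3]
grip_width: 0.312
```

Run:
```python
from kin import *
s=st(); print(s["clock"],s["joints"],s["position"],s["contact_force"],s["grip_width"]*85); Rg=orient(22,30,1)
print(rel([.5644,.016,.0925],R.from_matrix(Rg),s))
S=grab("scene");crop(S,180,100,340,220,5,"s15.png")
T=grab("top");crop(T,170,160,330,280,5,"t15.png")
```

```text
18.15 [-0.559   0.2017  2.3975  1.7894  1.0572  0.7642] [0.5645 0.0159 0.0927] [-1.107   0.3871 -1.3021] 26.514451030458503
(array([ 0.0218, -0.0648,  0.2473]), array([-0.1834, -0.0599,  0.0401]))
```

View pics/s15.png

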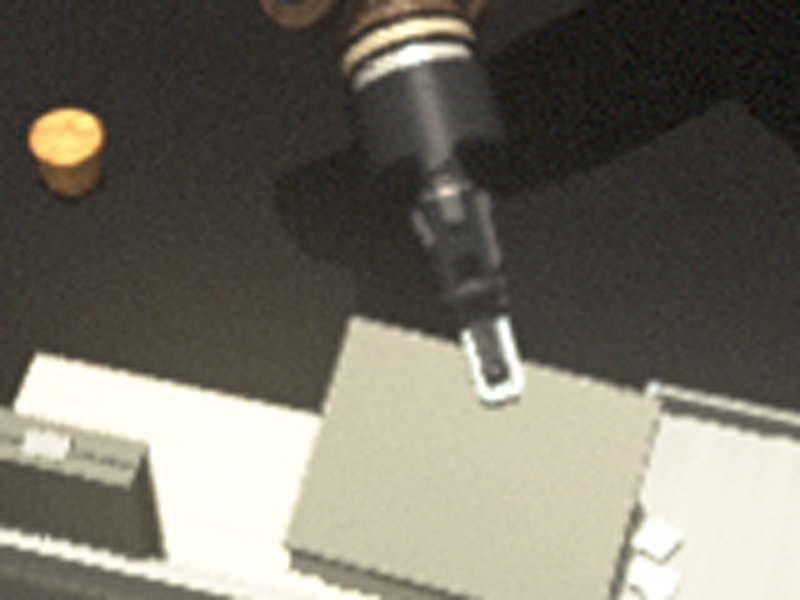

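View pics/t15.png

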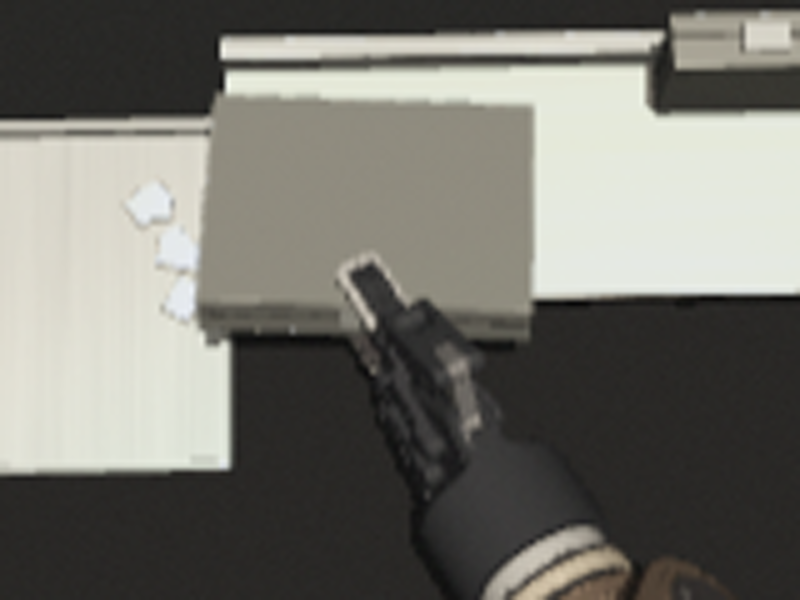

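```bash
cat > m2.py <<'E'
from kin import *
def onplane(f,px,P0,n):
    v=rays(f,px); o=np.array(f["origin"]); t=((P0-o)@n)/(v@n); return o+v*t[:,None]
s=st(False); T=imaging.grab_frame("top"); S=imaging.grab_frame("scene")
Rc=R.from_rotvec(s["ee_rot"]).as_matrix(); n=-Rc[:,2]; P0=s["position"]+.014*n
ft=lambda p:(np.array(p,float)+.5)/5-.5+[170,160]
fs=lambda p:(np.array(p,float)+.5)/5-.5+[180,100]
A=onplane(T,ft([(220,95),(533,105),(530,318),(200,302)]),P0,n)
B=onplane(S,fs([(288,546),(352,317),(660,392)]),P0,n)
for n_,c in (("T FL FR NR NL",A),("S FR NR NL",B)): print(n_,c,"\nrel tool",(c-s["position"])@Rc*1000)
ux=orient(22,0,0)[:,0]
for c in (A,B): print("along-slab depth from TCP",(c-s["position"])@ux*1000, "y",c[:,1])
E
python3 m2.py
```

```text
T FL FR NR NL [[ 0.6639  0.0852  0.0678]
 [ 0.6607 -0.0712  0.0686]
 [ 0.5453 -0.0678  0.1153]
 [ 0.551   0.0878  0.1135]] 
rel tool [[122.511   -9.2461 -14.    ]
 [ 41.4789 124.6024 -14.    ]
 [-64.6081  59.3191 -14.    ]
 [ 18.414  -72.441  -14.    ]]
S FR NR NL [[ 0.6579 -0.0709  0.0697]
 [ 0.5476 -0.0712  0.1144]
 [ 0.5478  0.0862  0.1148]] 
rel tool [[ 39.0188 122.7944 -14.    ]
 [-64.1757  63.465  -14.    ]
 [ 14.6317 -72.8079 -14.    ]]
along-slab depth from TCP [101.4446  98.2836 -26.234  -20.3051] y [ 0.0852 -0.0712 -0.0678  0.0878]
along-slab depth from TCP [ 95.2489 -23.7846 -23.7632] y [-0.0709 -0.0712  0.0862]
```

```bash
cat > tip.py <<'E'
from kin import *
s=st(False); Rc=R.from_rotvec(s["ee_rot"]).as_matrix()
def pose(tau,px,py,pz,az=0):
    t=np.radians(tau); return np.array([px-.096*np.cos(t)+.014*np.sin(t),py,pz+.096*np.sin(t)+.014*np.cos(t)]),orient(tau,30,1,np.radians(az))
K=[(22,.6483,.0159,.0437,0),(22,.6485,.0159,.052,0)]
n=12
for i in range(1,n+1):
    f=i/n; K.append((22+68*f,.6485+.001*f,.0159-.012*f,.052-.001*f,1.6*f))
prev=(s["position"],Rc)
for k in K[1:]:
    P,Rm=pose(*k); r0=R.from_matrix(prev[1]); 
    sh=r0.inv().apply(P-prev[0])*1000; tr=np.degrees((r0.inv()*R.from_matrix(Rm)).as_rotvec())
    q=[x for x in ik(P,Rm) if good(x)]
    print(k[0],P,np.round(sh,1).tolist(),np.round(tr,2).tolist(),q[0] if q else None); prev=(P,Rm)
E
python3 tip.py
```

```text
22 [0.5647 0.0159 0.1009] [-2.5, -1.5, -7.7] [-0.18, -0.05, 0.03] [-0.5583  0.1764  2.4003  1.7772  1.0509  0.7863]
27.666666666666664 [0.5701 0.0149 0.1089] [1.2, 1.8, -9.4] [2.78, -4.94, -0.12] [-0.5413  0.1249  2.3742  1.6646  0.976   0.9659]
33.33333333333333 [0.5762 0.0139 0.1163] [1.2, 1.9, -9.4] [2.77, -4.94, -0.11] [-0.522   0.0912  2.3375  1.5354  0.9214  1.1556]
39.0 [0.583  0.0129 0.123 ] [1.2, 1.9, -9.4] [2.77, -4.95, -0.11] [-0.5013  0.0745  2.2914  1.3952  0.8887  1.3502]
44.666666666666664 [0.5904 0.0119 0.1291] [1.2, 1.9, -9.4] [2.76, -4.95, -0.1] [-0.4798  0.0731  2.2376  1.2518  0.8782  1.5432]
50.333333333333336 [0.5984 0.0109 0.1344] [1.2, 1.9, -9.4] [2.75, -4.96, -0.09] [-0.4581  0.0852  2.1774  1.1126  0.8885  1.7278]
56.0 [0.6069 0.0099 0.1389] [1.1, 1.9, -9.4] [2.74, -4.96, -0.08] [-0.4367  0.1086  2.112   0.9838  0.9172  1.8989]
61.66666666666667 [0.6158 0.0089 0.1426] [1.1, 2.0, -9.4] [2.73, -4.96, -0.07] [-0.416   0.1416  2.0423  0.8691  0.9612  2.0535]
67.33333333333333 [0.6251 0.0079 0.1453] [1.1, 2.0, -9.4] [2.73, -4.97, -0.06] [-0.3962  0.1826  1.9691  0.7697  1.0176  2.191 ]
73.0 [0.6346 0.0069 0.1471] [1.1, 2.0, -9.4] [2.72, -4.97, -0.05] [-0.3774  0.2301  1.8932  0.685   1.0835  2.3123]
78.66666666666667 [0.6442 0.0059 0.148 ] [1.1, 2.0, -9.4] [2.72, -4.97, -0.03] [-0.3599  0.2831  1.8151  0.6139  1.1568  2.4193]
84.33333333333333 [0.6539 0.0049 0.148 ] [1.1, 2.0, -9.5] [2.72, -4.97, -0.02] [-0.3435  0.3407  1.7351  0.5544  1.2357  2.5141]
90.0 [0.6635 0.0039 0.147 ] [1.1, 2.0, -9.5] [2.72, -4.97, -0.01] [-0.3284  0.4021  1.6536  0.5051  1.3188  2.5986]
```

Request:
move_arm:
  commands:
    - {"xyz":[-1.2,-0.7,-3.7],"angular":[0,0,0],"claw":20}
    - {"xyz":[0.6,0.9,-4.7],"angular":[1.39,-2.47,-0.06],"claw":20}
    - {"xyz":[0.6,0.9,-4.7],"angular":[1.39,-2.47,-0.06],"claw":20}
    - {"xyz":[0.6,0.9,-4.7],"angular":[1.39,-2.47,-0.06],"claw":20}
    - {"xyz":[0.6,0.9,-4.7],"angular":[1.39,-2.47,-0.06],"claw":20}
    - {"xyz":[0.6,0.9,-4.7],"angular":[1.39,-2.47,-0.06],"claw":20}
    - {"xyz":[0.6,0.9,-4.7],"angular":[1.39,-2.47,-0.06],"claw":20}
    - {"xyz":[0.6,0.9,-4.7],"angular":[1.39,-2.47,-0.06],"claw":20}

```text
clock: 19.15
position: [0.5861, 0.0131, 0.1204]
ee_rot: [-2.671, -0.729, 1.031]
contact_force: [0.9, 0.4, -2.9]
grip_width: 0.314
```

Run:
```python
from kin import *
s=st(); print(s["clock"],s["joints"],s["position"],s["contact_force"],s["grip_width"]*85)
Rc=R.from_rotvec(s["ee_rot"]).as_matrix(); j=-Rc[:,2]; tau=np.arctan2(j[0],j[2]); print("tau",np.degrees(tau), "pivot",s["position"][[0,2]]+[.096*np.cos(tau)-.014*np.sin(tau),-.096*np.sin(tau)-.014*np.cos(tau)])
S=grab("scene");crop(S,180,100,340,220,5,"s16.png")
```

```text
19.15 [-0.49    0.0841  2.2657  1.3289  0.8791  1.44  ] [0.5861 0.0131 0.1204] [ 0.8725  0.3636 -2.9281] 26.65415219923341
tau 42.15082986356873 pivot [0.6478 0.0456]
```

View pics/s16.png

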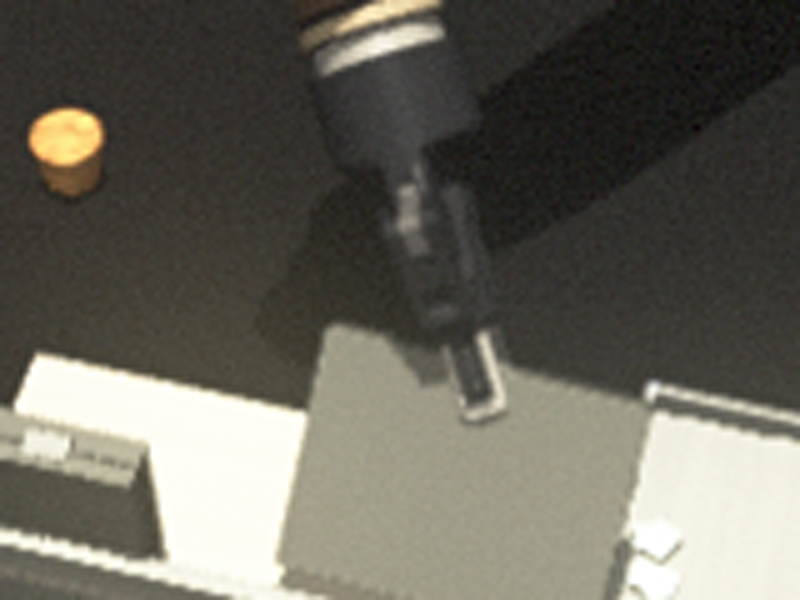

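Request:
move_arm:
  commands:
    - {"xyz":[-0.5,0.7,-6.2],"angular":[1.38,-2.48,-0.05],"claw":20}
    - {"xyz":[0.6,1,-4.7],"angular":[1.38,-2.48,-0.05],"claw":20}
    - {"xyz":[0.6,1,-4.7],"angular":[1.38,-2.48,-0.05],"claw":20}
    - {"xyz":[0.6,1,-4.7],"angular":[1.38,-2.48,-0.04],"claw":20}
    - {"xyz":[0.5,1,-4.7],"angular":[1.37,-2.48,-0.04],"claw":20}
    - {"xyz":[0.5,1,-4.7],"angular":[1.37,-2.48,-0.04],"claw":20}
    - {"xyz":[0.5,1,-4.7],"angular":[1.37,-2.48,-0.03],"claw":20}
    - {"xyz":[0.5,1,-4.7],"angular":[1.37,-2.48,-0.03],"claw":20}

```text
clock: 20.0
position: [0.6207, 0.009, 0.1397]
ee_rot: [-2.353, -0.659, 1.498]
contact_force: [0.3, 1.2, -0.5]
grip_width: 0.319
```

```bash
cat > chk.py <<'E'
from kin import *
s=st(); print(s["clock"],s["joints"],s["position"],s["contact_force"],s["moment"],s["grip_width"]*85)
Rc=R.from_rotvec(s["ee_rot"]).as_matrix(); j=-Rc[:,2]; tau=np.arctan2(np.hypot(j[0],j[1]),j[2]); print("tau",np.degrees(tau),"az",np.degrees(np.arctan2(j[1],j[0])), "pivot",s["position"][[0,2]]+[.096*np.cos(tau)-.014*np.sin(tau),-.096*np.sin(tau)-.014*np.cos(tau)])
E
python3 chk.py
python3 - <<'E'
from kin import *
s=st(False); Rt=orient(90,30,1,np.radians(1.6)); print("to upright pose",rel([.664,.004,.145],R.from_matrix(Rt),s))
S=grab("scene");crop(S,180,100,340,220,5,"s17.png")
E
```

```text
20.0 [-0.4065  0.1714  2.0048  0.8236  0.9893  2.1201] [0.6207 0.009  0.1397] [ 0.2867  1.1784 -0.4791] [0.395  0.0505 0.1508] 27.079966449074025
tau 64.7570674239658 az 0.8055753264803532 pivot [0.649  0.0469]
to upright pose (array([  8.8838,  11.7885, -41.3073]), array([ 12.0367, -22.2017,   0.2928]))
```

View pics/s17.png

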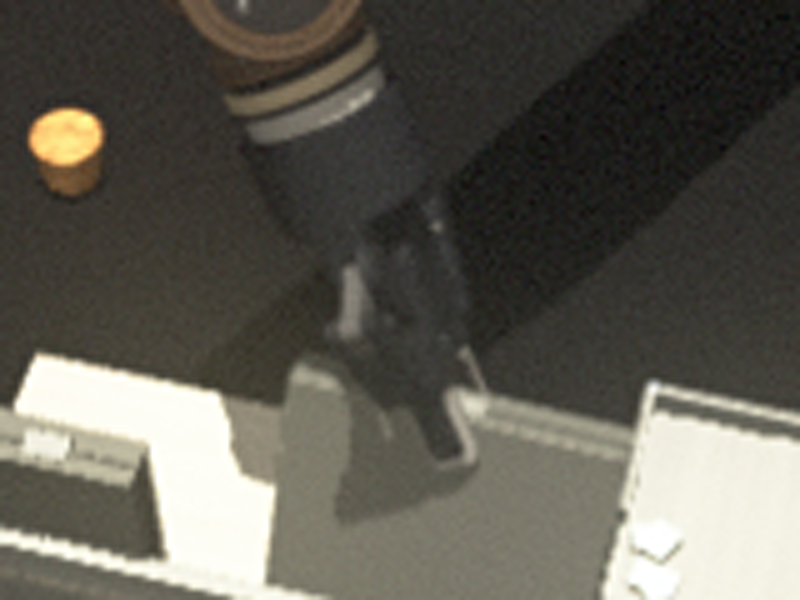

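Request:
move_arm:
  commands:
    - {"xyz":[0.6,1.3,-5.9],"angular":[1.72,-3.17,0.04],"claw":20}
    - {"xyz":[0.6,1.3,-5.9],"angular":[1.72,-3.17,0.04],"claw":20}
    - {"xyz":[0.6,1.3,-5.9],"angular":[1.72,-3.17,0.04],"claw":20}
    - {"xyz":[0.6,1.3,-5.9],"angular":[1.72,-3.17,0.04],"claw":20}
    - {"xyz":[0.6,1.3,-5.9],"angular":[1.72,-3.17,0.04],"claw":20}
    - {"xyz":[0.6,1.3,-5.9],"angular":[1.72,-3.17,0.04],"claw":20}
    - {"xyz":[0.6,1.3,-5.9],"angular":[1.72,-3.17,0.04],"claw":20}
    - {"xyz":[0,0,0],"angular":[0,0,0],"claw":20}

```text
clock: 20.85
position: [0.665, 0.0043, 0.144]
ee_rot: [-1.935, -0.549, 1.937]
contact_force: [1.2, 3.7, 5.6]
grip_width: 0.316
```

```bash
python3 chk.py
python3 - <<'E'
from kin import *
s=st(False); Rt=orient(90,30,1,np.radians(1.6)); print("to upright pose",rel([.664,.004,.143],R.from_matrix(Rt),s))
S=grab("scene");crop(S,160,100,340,235,4.4,"s18.png")
T=grab("top");crop(T,170,120,370,270,4,"t18.png")
E
```

```text
20.85 [-0.3284  0.4058  1.6551  0.5105  1.3103  2.5923] [0.665  0.0043 0.144 ] [1.196  3.7354 5.6433] [ 1.0038 -0.1082 -0.2262] 26.828244956805133
tau 89.63728260562434 az 1.5592350058663569 pivot [0.6516 0.0479]
to upright pose (array([0.7325, 0.7761, 0.9794]), array([ 0.1464, -0.3344,  0.1052]))
```

View pics/s18.png

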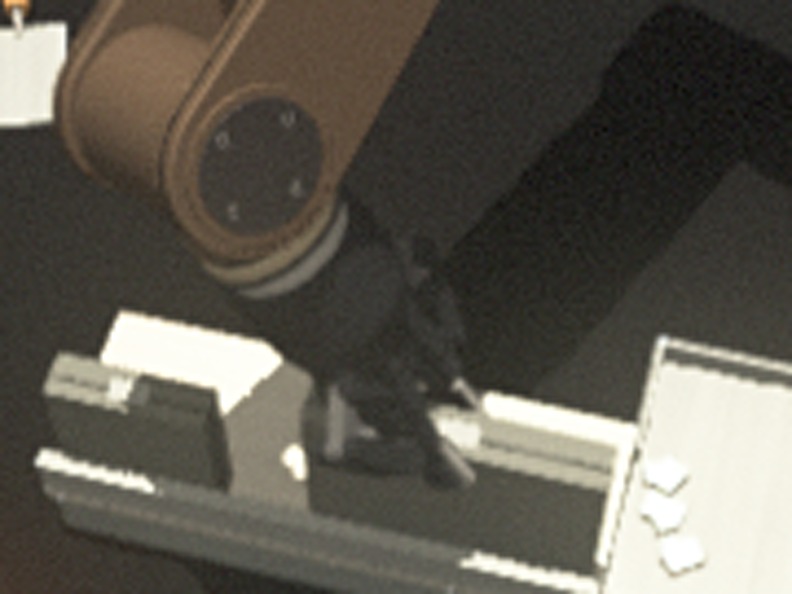

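View pics/t18.png

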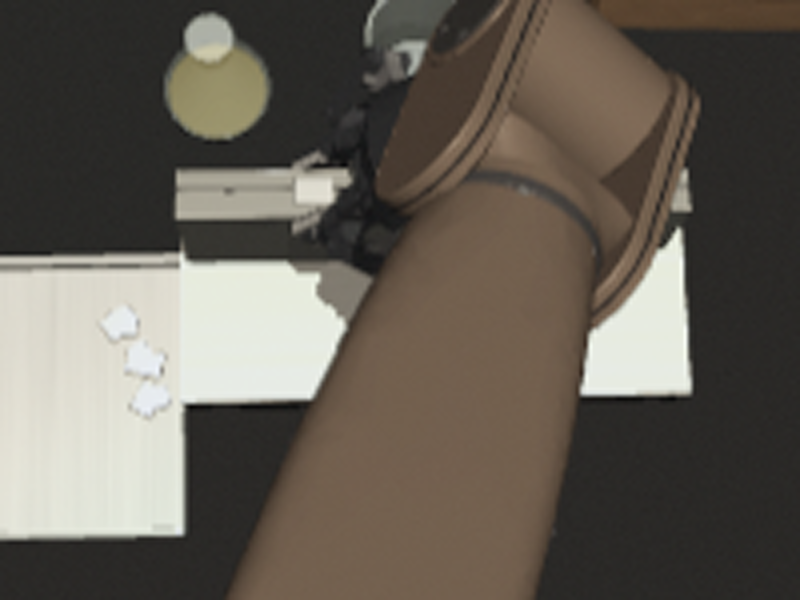

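Run:
```python
from kin import *
for _ in range(3):
    T=grab("top"); s=st(False); print(s["clock"],s["contact_force"],s["moment"],s["position"])
f=lambda p:(np.array(p,float)+.5)/4-.5+[170,120]
print("top face left end",onz(T,f([(176,170),(176,219),(295,170),(295,219),(688,210)]),.167))
S=grab("scene"); crop(S,220,160,340,250,6.5,"s19.png")
```

```text
21.0 [3.2093 4.0652 5.0469] [ 1.155  -0.5574 -0.2588] [0.6644 0.0043 0.1441]
21.05 [3.3102 3.8518 4.8394] [ 1.2116 -0.6086 -0.2909] [0.6643 0.0041 0.1441]
21.1 [2.963  3.5929 3.9095] [ 1.2529 -0.5765 -0.2611] [0.6642 0.004  0.1441]
top face left end [[ 0.6774  0.0783  0.167 ]
 [ 0.6481  0.0774  0.167 ]
 [ 0.6784  0.0096  0.167 ]
 [ 0.6491  0.009   0.167 ]
 [ 0.6577 -0.2168  0.167 ]]
```

View pics/s19.png

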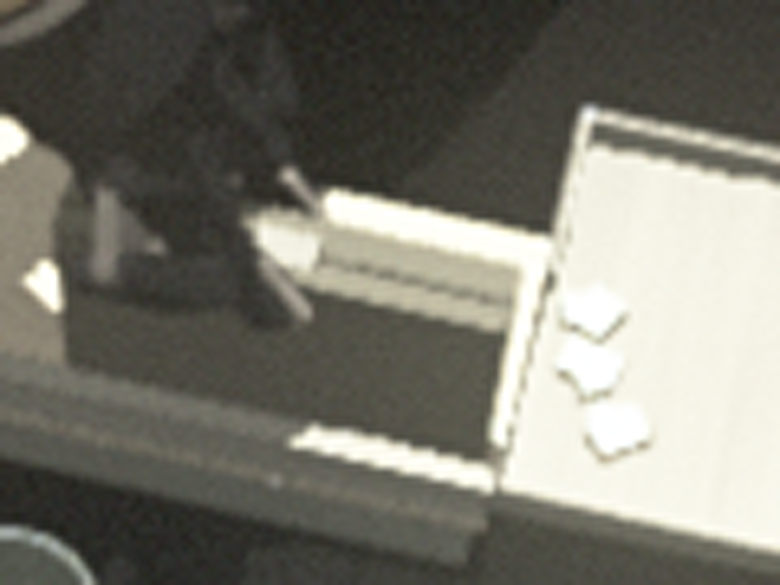

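Run:
```python
from kin import *
S=imaging.grab_frame("scene")
f=lambda p:(np.array(p,float)+.5)/6.5-.5+[220,160]
def onx(fm,px,y0,x0,n):
    v=rays(fm,px); o=np.array(fm["origin"]); t=((np.array([x0,y0,0])-o)@n)/(v@n); return o+v*t[:,None]
n=np.array([np.cos(.028),np.sin(.028),0])
print("lid top edge", onx(S,f([(310,290),(400,311),(500,331)]),.078,.678,n))
print("lid left edge bottom", onx(S,f([(490,440)]),.078,.678,n), "top",onx(S,f([(503,330)]),.078,.678,n))
print("bottom-face top edge", onx(S,f([(330,228),(510,265)]),.078,.650,n))
print("rail top (z .075) px pts", onz(S,f([(300,430),(490,460),(300,447),(490,487)]),.075))
```

```text
lid top edge [[0.6799 0.0094 0.169 ]
 [0.679  0.0406 0.1688]
 [0.6781 0.0748 0.1708]]
lid left edge bottom [[0.678  0.078  0.0915]] top [[0.6781 0.0757 0.1719]]
bottom-face top edge [[0.6519 0.0088 0.1647]
 [0.6502 0.0718 0.1672]]
rail top (z .075) px pts [[0.6853 0.0095 0.075 ]
 [0.6775 0.0793 0.075 ]
 [0.692  0.0114 0.075 ]
 [0.6881 0.0819 0.075 ]]
```

Request:
move_arm:
  commands:
    - {"xyz":[0,0,0],"angular":[0,0,0.9],"claw":20}
    - {"xyz":[0,0,0],"angular":[0,0,0.8],"claw":20}
    - {"xyz":[0,0,-1],"angular":[0,0,0],"claw":20}
    - {"xyz":[0,0,-1],"angular":[0,0,0],"claw":20}
    - {"xyz":[0,0,-1],"angular":[0,0,0],"claw":20}
    - {"xyz":[0,0,0],"angular":[0,0,0],"claw":20}
    - {"xyz":[0,0,0],"angular":[0,0,0],"claw":20}
    - {"xyz":[0,0,0],"angular":[0,0,0],"claw":20}

```text
clock: 22.0
position: [0.6652, 0.0029, 0.1435]
ee_rot: [-1.95, -0.519, 1.962]
contact_force: [-1.0, 0.9, 8.1]
grip_width: 0.318
```

```bash
python3 chk.py
python3 - <<'E'
from kin import *
S=grab("scene"); crop(S,220,160,340,250,6.5,"s20.png")
T=grab("top");crop(T,170,120,370,270,4,"t20.png")
E
```

```text
22.0 [-0.3195  0.4023  1.6527  0.4798  1.299   2.613 ] [0.6652 0.0029 0.1435] [-0.9793  0.8851  8.0762] [ 0.9202  0.4863 -0.035 ] 27.01126828817803
tau 89.95678763157326 az 1.5906170491438871 pivot [0.6513 0.0474]
```

View pics/s20.png

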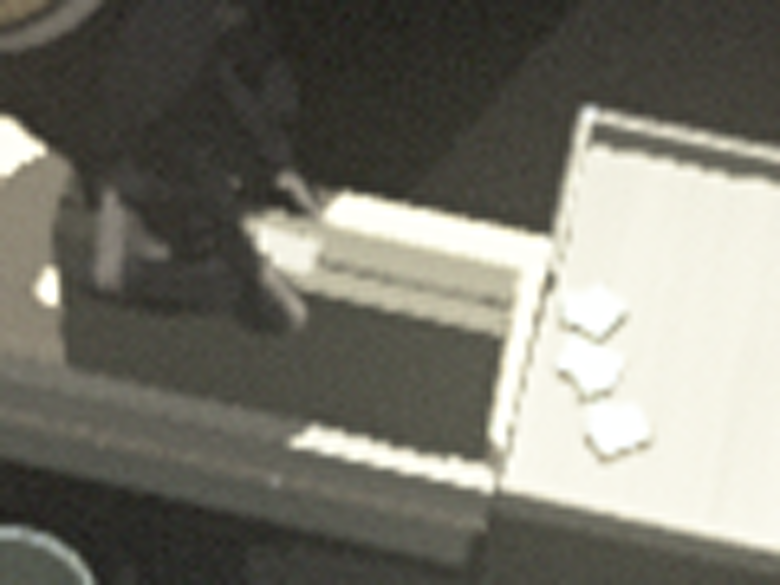

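View pics/t20.png

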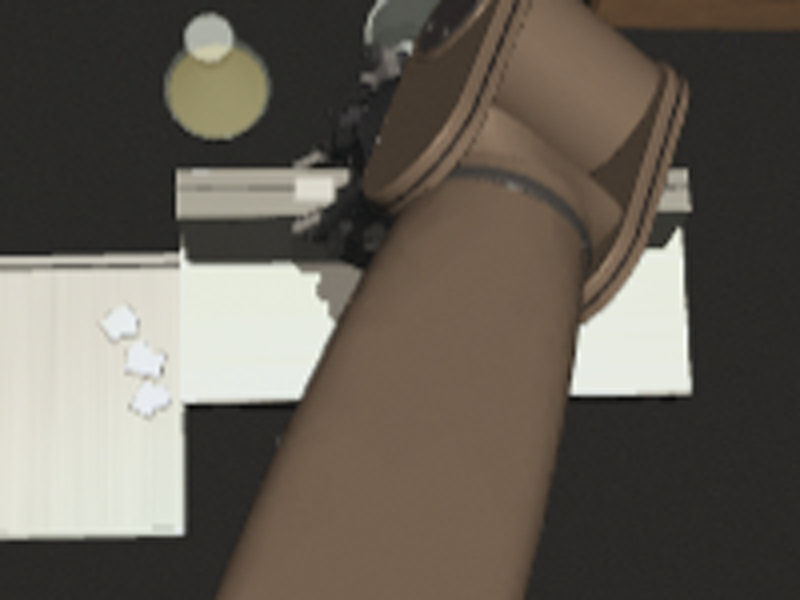

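Request:
move_arm:
  commands:
    - {"xyz":[-1.1,-0.6,-0.5],"angular":[0,0,0],"claw":20}
    - {"xyz":[0,0,-1],"angular":[0,0,0],"claw":20}
    - {"xyz":[0,0,-1],"angular":[0,0,0],"claw":20}
    - {"xyz":[0,0,0],"angular":[0,0,0],"claw":20}
    - {"xyz":[0,0,0],"angular":[0,0,0],"claw":20}
    - {"xyz":[0,0,0],"angular":[0,0,0],"claw":20}
    - {"xyz":[0,0,0],"angular":[0,0,0],"claw":20}
    - {"xyz":[0,0,0],"angular":[0,0,0],"claw":20}

```text
clock: 22.9
position: [0.6663, 0.003, 0.1434]
ee_rot: [-1.947, -0.52, 1.967]
contact_force: [-3.9, -1.1, 7.8]
grip_width: 0.315
```

```bash
python3 chk.py
```

```text
22.9 [-0.3182  0.4066  1.6469  0.4773  1.3035  2.6152] [0.6663 0.003  0.1434] [-3.8841 -1.1407  7.8403] [0.8032 0.9258 0.4385] 26.798863061193696
tau 90.17310629088618 az 1.726777859156152 pivot [0.652  0.0475]
```

Request:
move_arm:
  commands:
    - {"xyz":[-0.9,-0.5,0],"angular":[0,0,0],"claw":20}
    - {"xyz":[-0.9,-0.5,0],"angular":[0,0,0],"claw":20}
    - {"xyz":[0,0,0],"angular":[0,0,0],"claw":20}
    - {"xyz":[0,0,0],"angular":[0,0,0],"claw":20}
    - {"xyz":[0,0,0],"angular":[0,0,0],"claw":20}
    - {"xyz":[0,0,-1],"angular":[0,0,0],"claw":20}
    - {"xyz":[0,0,0],"angular":[0,0,0],"claw":20}
    - {"xyz":[0,0,0],"angular":[0,0,0],"claw":20}

```text
clock: 23.7
position: [0.6684, 0.0032, 0.1443]
ee_rot: [-1.95, -0.517, 1.965]
contact_force: [-4.6, 0.5, -3.8]
grip_width: 0.312
```

```bash
python3 chk.py;  python3 - <<'E'
from kin import *
S=grab("scene"); crop(S,220,160,340,250,6.5,"s21.png")
E
```

```text
23.7 [-0.3169  0.4079  1.6431  0.4775  1.3017  2.6179] [0.6684 0.0032 0.1443] [-4.5982  0.4938 -3.8325] [-0.4169  0.8649  0.5444] 26.548455491420686
tau 90.02754149604412 az 1.6179968840024717 pivot [0.6544 0.0483]
```

View pics/s21.png

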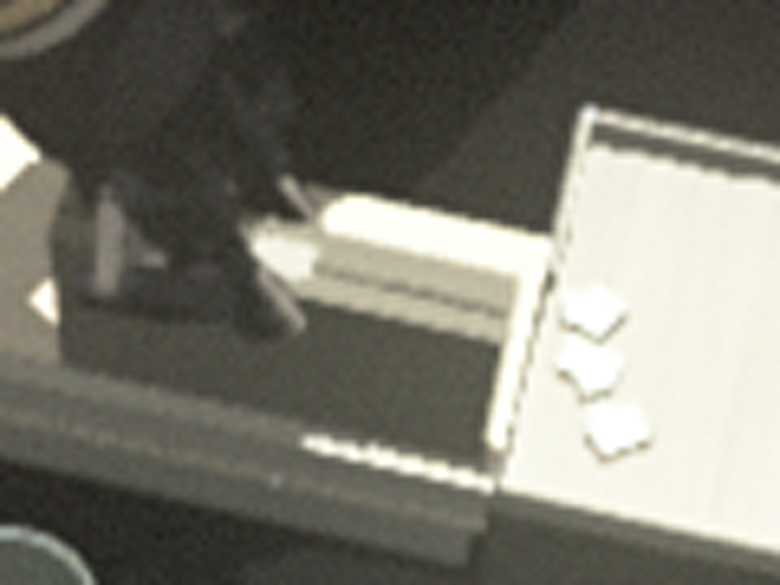

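Request:
move_arm:
  commands:
    - {"xyz":[0.6,0.4,-1],"angular":[0,0,0],"claw":20}
    - {"xyz":[0.7,0.4,0],"angular":[0,0,0],"claw":20}
    - {"xyz":[0,0,0],"angular":[0,0,0],"claw":20}
    - {"xyz":[0,0,0],"angular":[0,0,0],"claw":20}
    - {"xyz":[0,0,0],"angular":[0,0,0],"claw":20}
    - {"xyz":[0,0,0],"angular":[0,0,0],"claw":20}
    - {"xyz":[0,0,0],"angular":[0,0,0],"claw":20}
    - {"xyz":[0,0,0],"angular":[0,0,0],"claw":20}

```text
clock: 24.55
position: [0.6689, 0.003, 0.144]
ee_rot: [-1.948, -0.519, 1.967]
contact_force: [-7.6, -0.6, -1.5]
grip_width: 0.314
```

```bash
python3 chk.py
```

```text
24.55 [-0.3169  0.4104  1.6405  0.4772  1.3038  2.6172] [0.6689 0.003  0.144 ] [-7.6012 -0.6166 -1.4582] [-0.2223  1.6627  1.0169] 26.664498063315154
tau 90.10181939506663 az 1.7111129590454541 pivot [0.6548 0.048 ]
```

Request:
move_arm:
  commands:
    - {"xyz":[0.9,0.5,0.8],"angular":[0,0,0],"claw":20}
    - {"xyz":[0,0,0],"angular":[0,0,0],"claw":20}
    - {"xyz":[0,0,0],"angular":[0,0,0],"claw":20}
    - {"xyz":[0,0,0],"angular":[0,0,0],"claw":20}
    - {"xyz":[0,0,0],"angular":[0,0,0],"claw":26}
    - {"xyz":[0,0,0],"angular":[0,0,0],"claw":29}
    - {"xyz":[0,0,0],"angular":[0,0,0],"claw":31}
    - {"xyz":[0,0,0],"angular":[0,0,0],"claw":33}

```text
clock: 25.35
position: [0.6713, 0.0028, 0.1443]
ee_rot: [-1.958, -0.516, 1.957]
contact_force: [-0.3, 0.1, 1.3]
grip_width: 0.388
```

```bash
python3 chk.py;  python3 - <<'E'
from kin import *
S=grab("scene"); crop(S,220,160,340,250,6.5,"s22.png")
E
```

```text
25.35 [-0.3171  0.4097  1.6404  0.481   1.2955  2.6162] [0.6713 0.0028 0.1443] [-0.3239  0.0592  1.3398] [-0.2051  0.0403  0.0475] 32.95343463569682
tau 89.60483976098519 az 1.4552215980061414 pivot [0.658  0.0483]
```

View pics/s22.png

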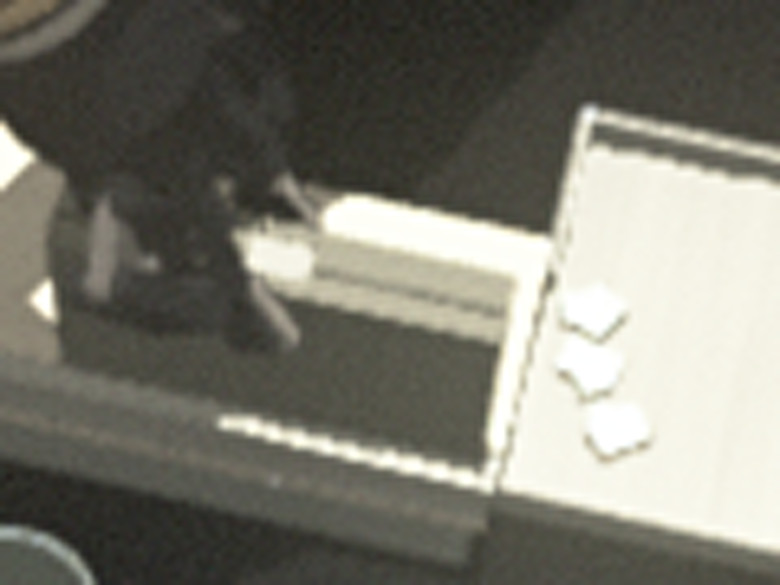

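Request:
move_arm:
  commands:
    - {"xyz":[0,0,1.5],"angular":[0,0,0],"claw":40}
    - {"xyz":[0,0,1.5],"angular":[0,0,0],"claw":48}
    - {"xyz":[0,0,0],"angular":[0,0,0],"claw":52}
    - {"xyz":[0,0,0],"angular":[0,0,0],"claw":52}
    - {"xyz":[-8,0,0],"angular":[0,0,0],"claw":52}
    - {"xyz":[-15,0,0],"angular":[0,0,0],"claw":52}
    - {"xyz":[-25,0,0],"angular":[0,0,0],"claw":52}
    - {"xyz":[-30,0,0],"angular":[0,0,0],"claw":52}

```text
clock: 26.2
position: [0.6673, -0.0342, 0.2128]
ee_rot: [-1.952, -0.517, 1.962]
contact_force: [0.9, -0.5, 0.5]
grip_width: 0.61
```

Request:
move_arm:
  commands:
    - {"xyz":[-30,0,0],"angular":[0,0,0],"claw":52}
    - {"xyz":[0,0,40],"angular":[0,0,0],"claw":52}
    - {"xyz":[0,0,45],"angular":[0,0,0],"claw":52}
    - {"xyz":[0,0,45],"angular":[0,0,0],"claw":52}
    - {"xyz":[0,0,45],"angular":[0,0,0],"claw":52}
    - {"xyz":[0,0,0],"angular":[0,0,0],"claw":52}
    - {"xyz":[0,0,0],"angular":[0,0,0],"claw":52}
    - {"xyz":[0,0,0],"angular":[0,0,0],"claw":52}

```text
clock: 27.0
position: [0.4942, -0.0533, 0.2394]
ee_rot: [-1.957, -0.516, 1.959]
contact_force: [-0.4, 1.0, -0.5]
grip_width: 0.611
```

```bash
python3 chk.py;  python3 - <<'E'
from kin import *
S=grab("scene"); crop(S,160,140,390,260,3.4,"s23.png")
T=grab("top","t23.png");crop(T,140,120,350,270,3.8,"t23c.png")
E
```

```text
27.0 [-0.5246 -0.0286  1.9645  0.4167  1.4813  2.4932] [ 0.4942 -0.0533  0.2394] [-0.3596  0.9667 -0.4999] [-0.2103  0.0343  0.0369] 51.90350467914836
tau 89.67617631588062 az 1.5061684708932586 pivot [0.4808 0.1433]
```

View pics/s23.png

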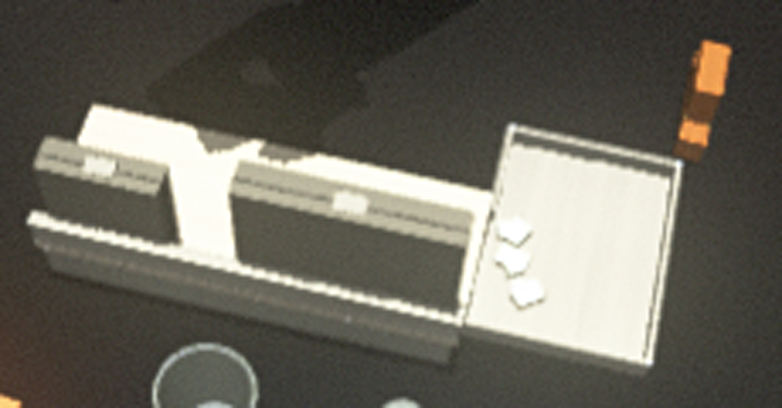

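View pics/t23c.png

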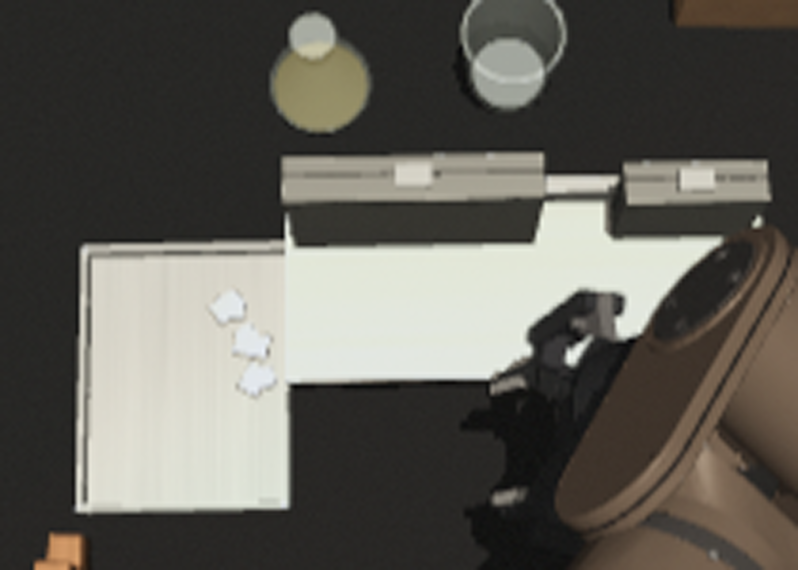

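The box stands upright against the rail beside the stored box, and the shards, scraper and glassware are in place. Checking its squareness and gap to the rail by measurement.

Run:
```python
from kin import *
T=imaging.grab_frame("top");S=imaging.grab_frame("scene")
ft=lambda p:(np.array(p,float)+.5)/3.8-.5+[140,120]
fs=lambda p:(np.array(p,float)+.5)/3.4-.5+[160,140]
print("box top FL FR NR NL",onz(T,ft([(281,156),(544,152),(544,195),(283,203)]),.165))
print("box bottom front edge (deck)",onz(T,ft([(297,245),(534,242)]),.045))
print("stored top",onz(T,ft([(623,162),(768,160),(770,202),(624,204)]),.140), "bottom front",onz(T,ft([(612,238),(745,236)]),.045))
print("rail top front/back in gap",onz(T,ft([(545,193),(612,192),(545,175),(612,174)]),.075))
print("scene box top: NR NL FL FR",onz(S,fs([(240,160),(474,210),(466,242),(232,190)]),.165))
print("scene stored top N l.. ",onz(S,fs([(46,138),(168,162),(160,188),(36,162)]),.14))
```

```text
box top FL FR NR NL [[ 0.6815  0.0787  0.165 ]
 [ 0.6863 -0.0816  0.165 ]
 [ 0.6591 -0.0816  0.165 ]
 [ 0.6519  0.0765  0.165 ]]
box bottom front edge (deck) [[ 0.6555  0.0759  0.045 ]
 [ 0.6598 -0.0825  0.045 ]]
stored top [[ 0.6881 -0.1324  0.14  ]
 [ 0.6907 -0.2228  0.14  ]
 [ 0.6636 -0.2233  0.14  ]
 [ 0.661  -0.1327  0.14  ]] bottom front [[ 0.6633 -0.1347  0.045 ]
 [ 0.666  -0.2237  0.045 ]]
rail top front/back in gap [[ 0.6855 -0.0879  0.075 ]
 [ 0.6868 -0.1319  0.075 ]
 [ 0.6978 -0.0879  0.075 ]
 [ 0.6991 -0.132   0.075 ]]
scene box top: NR NL FL FR [[ 0.6577 -0.0836  0.165 ]
 [ 0.6509  0.0745  0.165 ]
 [ 0.6755  0.0751  0.165 ]
 [ 0.6813 -0.0813  0.165 ]]
scene stored top N l..  [[ 0.6643 -0.225   0.14  ]
 [ 0.6587 -0.1367  0.14  ]
 [ 0.6798 -0.1348  0.14  ]
 [ 0.6845 -0.2241  0.14  ]]
```

View pics/t23.png

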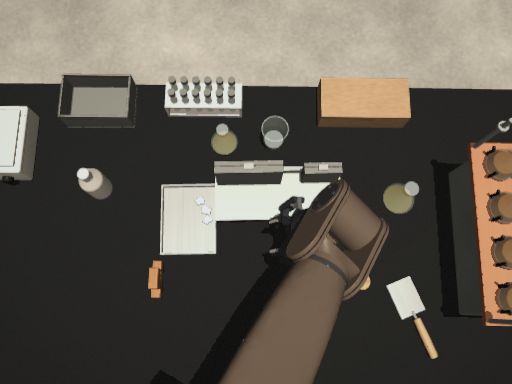

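Everything still stands: wash bottle (95,183), flasks (224,140) and (399,198), beaker (275,133), stored box (322,172). The shards are in the tray near (205,210) and the scraper is on the bench at (155,280).

Run:
```python
from plant import ctrl
print(ctrl.finish_job())
```

```text
the job is handed in; nothing more can be done
None
```

The job is done and handed in at about 27 s of the 72 s allowed. I used the scraper to wipe all three shards off the flat lid into the tray, then stood the scraper back on the bench. I lifted the box by its near edge, gripped it, tipped it upright, moved it about 12 mm so it no longer overhangs the tray end, set it against the rail and let go.

**Last checks:**
- **Box:** it stands upright with its lid side against the rail. The angle to the rail is about 0.2° off the stored box's line. The gap to the rail is about 0 mm, within the roughly 2 mm camera calibration and assuming the stored box is flush.
- **Other items:** the three shards are in the tray and the scraper is standing. The stored box, flasks, beaker and wash bottle are still upright. The arm was clear of everything.
- **Forces:** the readings I took stayed below about 10 N.

**Disagreements:** the two cameras differed by up to about 6 mm on the position of the box's back top edge. They differed the same way on the stored box, so I took this as measurement error. While gripped, the box had rolled about 1.7°, with its right corner touching the deck. I turned it back before letting go.

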